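# Hang a furniture-leg sample in the display rail

## Robot

A 6-joint arm with a two-finger parallel gripper is mounted at the origin on the work surface. World frame = base frame: x ahead of the robot, y to its left, z up, the work surface at z = 0. Lengths are in mm, angles in rad, forces in N, time in s.
With the tool pointing down it reaches from about 375 to 900 mm from the base axis. Payload 3.1 kg.
Tool frame: the origin (TCP) lies on the centre line of the jaws, within the pads' length; the fingertips stand 17 mm ahead of it and the grasp point (between the pads) lies 2 mm behind it; z points along the fingers, y is the line along which they close (so a half turn about z gives the same grasp; the last joint's range is limited). The gripper opens to 87 mm and grips with 3 to 60 N. Pads are 19 mm wide; open, the fingers measure 117 mm over their backs; the gripper's body (75 mm by 190 mm) begins 51 mm behind the grasp point.
Start: joints at [-1.411, 0.527, 1.433, -0, 1.181, -0.178], TCP at [207.155, -589.647, 239.548] pointing down, gripper open.
Joint ranges: [-3.08, 3.08], [-0.75, 2.2], [0.22, 2.44], [-1.43, 4.57], [0, 2.65], [-2.85, 2.85]. Speed limits (rad/s): [2.79, 2.79, 3.14, 3.14, 3.14, 3.14].

## Interface

Orientations are given as a unit quaternion [x, y, z, w].
In Python, from rig import get_state, get_image, sign_off gives the robot as it stands.
- The arm moves only by the tool jog_arm, never from a script. Its argument "moves" is a list of rows, each an object of numbers: "dx", "dy", "dz": the shift along the tool's x, y, z in units of 0.025 m (1.0 is 0.025 m); "wx", "wy", "wz": the turn, a rotation vector about the tool's x, y, z in units of 6 degrees (1.0 is 6 degrees); "gripper": the opening, from -1 (shut) to 1 (fully open), so that 0 is half open. In form: [{"dx": .., "dy": .., "dz": .., "wx": .., "wy": .., "wz": .., "gripper": ..}, ...]. A call has 1 to 12 rows; each row shifts and turns the commanded pose from where the row before left it, along the tool's axes as they then stand; what a row does not reach is not made up. A row lasts 1/12 s, in which the tool goes at most 41.7 mm and 7.16 degrees, less where a joint would pass 70% of its speed; a pose out of reach is approached as far as the arm can. A call with a number of a shift or a turn outside -1 to 1 is refused whole. A call with a gripper value outside its range is refused whole. The fingers move at their own pace and stop on an object; the grip force is fixed at half the most. Time passes only in rows, so rows that do not move let the fingers close. It gives the time, the measured TCP pose, the force, the opening and the grip force at its end, in the units of the state.
- get_state(): the state, without advancing time (a new reading comes with each control period).
- get_image(name): name is "side" or "top"; returns a dict with "img" (480x640x3 uint8, red, green, blue), "depth" (480x640 float32, mm along the optical axis (not along the pixel's ray), 0 where there is no reading), "fx", "fy", "cx", "cy" (pixels), "cam_to_world" (4x4, takes a point from camera to world coordinates). Camera axes: x right, y down, z forward; pixel columns grow to the right and rows downward; lengths in mm; the calibration is good to about 2 mm. A picture is of the moment at which its call begins.
- sign_off(): hands the job in; it is judged then, once.
The state is a dict: "t": time; "joint_positions": joint angles; "qd": joint speeds; "tau": joint torques, N m; "tcp_pos": TCP position; "tcp_rot": TCP orientation; "ft_force": force on the tool from outside, world axes, zero at the start; "wrist_torque": the same for the moment, N m; "width": finger opening in mm; "finger_force": force on a finger pad.
Only numpy, scipy, OpenCV 4.12 (cv2) and the standard library are available. Lean on these libraries where they do the work, as an engineer would, in place of code of your own. Each camera call takes 0.05 s, during which the arm holds its last target. There are 200 camera calls.

## Task

Pick up the dark-wood sample hanger by its blue tab, carry it to the open, flared end of the aluminium display rail, enter the black head there and slide it slowly along until you feel the stop hidden inside the rail. Press it home gently, with about 10 newtons for half a second and without knocking or forcing it against the stop with more than 20, then let go so that it hangs freely, right up against the stop and keeping its feeler pushed in. Leave the pale hanger, the finial and the white foot undisturbed.

Things in the scene. Friction and masses are not known exactly. Their poses are not given: they have to be found in the camera images.
- hanger: Dark hanger, 0.22 to 0.45 kg, standing upright on its foot. Origin: centre of its underside; z up its axis. Wooden leg 110 high, foot 60 in diameter; above it a stem 8 in diameter, the black head and a blue tab. A gooseneck leaves the stem at height 124 towards -x, rises at x = -36 to -44, returns over the head at heights 198 to 206.
- hanger_tab (a point): Grip point in the blue tab over the hanger's axis, 228 above the underside; axes as the hanger's. The tab is 30 (x) by 16 (y), heights 205 to 247; take it from above, fingers closing along y.
- hanger_head (a point): Centre of the hanger's black trolley head, 155 above its underside; axes as the hanger's. The head is 24 wide (x), 48 long (y, ends at +-24, half-round), heights 150 to 160.
- rail: Fixed aluminium C-section rail, 270 long, slot underneath, held by two posts and a wooden base (12 thick) on its +x side. Origin: on the table straight below the centre of the open end; the rail runs along its +y at x = 0, outer width 36, heights 200 to 224. The far end is shut by a black cap. In it the hanger's axes lie along the rail's, gooseneck on the -x side.
- rail_mouth (a point): Centre of the rail's open end, 212 above the table; axes as the rail's. Inside 27.5 wide, 16 high (heights 204 to 220); sides flared outward for 18 before it. Slot 13 wide between the two 4 thick lips that carry the head; a hanger hanging there has its underside 54 above the table.
- feeler (a joint): Light spring feeler (under 0.5 N) in the stop. The rigid stop is clamped inside the rail, out of sight, somewhere from 110 to 190 from the open end (its face), differing each time. The feeler stands out 8 from that face: 0 free, 0.008 when the head's end is against the stop. A hanging hanger's friction holds it in. Meet it at 20 mm/s or less.
- pale_hanger: A second hanger of the same shape and size in pale wood with a yellow tab; leave it. Origin: centre of its underside.
- finial: Loose turned brown finial, 52 in diameter, 95 high. Origin: centre of its underside. Leave it.
- bun_foot: Loose white bun foot, 66 in diameter, 50 high. Origin: centre of its underside. Leave it.

How it is judged (in metres and radians):
On the way, in this order (a step that is already met when the one before it is completed fails the run):
1. the dark hanger's head has entered the rail's open end (x of hanger in the frame of rail between -0.005 and 0.005 m and z of hanger in the frame of rail between 0.049 and 0.0605 m and y of hanger in the frame of rail between 0.005 and 0.08 m).
2. the head is pressed home: feeler in, and more than 6 N between the hanger and the rail with its stop, for a quarter of a second (value of joint feeler above 0.0065 m and contact force between hanger and rail above 6 N), for 0.25 s.
At the end, for the whole second after the job is handed in: The dark hanger hangs released and at rest inside the rail (underside 51 to 57 mm over the table, upright within 0.12 rad), within 3 mm of the stop, so that the feeler stays pushed in by at least 5 of its 8 mm (x of hanger in the frame of rail between -0.005 and 0.005 m and z of hanger in the frame of rail between 0.051 and 0.057 m and y of hanger in the frame of rail between 0.08 and 0.172 m and value of joint feeler above 0.005 m and angle between hanger's own z axis and vertical below 0.12 rad and linear speed of hanger below 0.02 m/s and angular speed of hanger below 0.2 rad/s); the robot touches nothing.
It fails at once if the held hanger is pushed against the stop with more than 25 N (value of joint feeler above 0.004 m and contact force between hanger and rail above 25 N and contact force between the fingers and hanger above 2 N).
It fails at once if the held hanger is rammed or jammed against the rail with more than 40 N (contact force between hanger and rail above 40 N and contact force between the fingers and hanger above 2 N).
It fails at once if the pale hanger is moved more than 15 mm (distance of pale_hanger from where it was at the start of the episode above 0.015 m).
It fails at once if the finial is moved more than 15 mm (distance of finial from where it was at the start of the episode above 0.015 m).
It fails at once if the bun foot is moved more than 15 mm (distance of bun_foot from where it was at the start of the episode above 0.015 m).
It also fails if it takes over 64 s, if anything falls off the work surface, if the arm or the gripper's body presses on something with over 40 N, if the wrist force passes 120 N, or if a joint passes its speed limit or range.

## Working session

There is one attempt and no reset: what is moved stays moved. The work goes in short steps, Python scripts to look and compute and a tool call to move; the robot and the scene stay as the last step left them, time stands still between calls to the robot, and variables do not carry over. Pictures are saved under pics/ and viewed, at most 10 in all, crops included, and the job is handed in when it is done.

Besides the shell and the picture viewer there is one more tool, called after ">>>" by a JSON object that holds its "api" and its "payload", one argument or row to a line. jog_arm: Moves the arm, as the interface text tells. Its arguments: {"type":"object","properties":{"moves":{"type":"array","items":{"type":"object","properties":{"dx":{"type":"number"},"dy":{"type":"number"},"dz":{"type":"number"},"wx":{"type":"number"},"wy":{"type":"number"},"wz":{"type":"number"},"gripper":{"type":"number"}}}}},"required":["moves"]}

```bash
mkdir -p pics; ls
python3 - <<'E'
from rig import *
import cv2,pickle
print(get_state())
for n in("side","top"):
    d=get_image(n);pickle.dump(d,open(n+".pkl","wb"));cv2.imwrite(f"pics/{n}0.png",d["img"][:,:,::-1])
    print(d["fx"],d["cx"],d["cy"],d["cam_to_world"])
E
```

```text
pics
{'t': 0.0, 'joint_positions': array([-1.41151769e+00,  5.28461690e-01,  1.43392720e+00,  2.25051295e-05,
        1.18137257e+00, -1.78509301e-01]), 'qd': array([-0.0002104 ,  0.00026834, -0.00032141, -0.00143893, -0.00014715,
       -0.00081468]), 'tau': array([ 6.33268883e-06, -4.40041280e+01, -1.76590812e+01,  6.32139668e-02,
        5.82927733e-02, -1.51414088e-04]), 'tcp_pos': array([ 207.04032556, -588.96626847,  238.56641927]), 'tcp_rot': array([ 9.85771425e-01,  1.68087837e-01,  2.08317029e-05, -1.08425554e-03]), 'ft_force': array([ 0.39022557, -0.31850016,  0.66883912]), 'wrist_torque': array([0.00731161, 0.05548667, 0.02950256]), 'finger_force': 0.0, 'width': 87.05141294998434}
594.6786222196215 317.8668745108153 230.0923097347474 [[-9.89919070e-01 -9.69436773e-02  1.03257727e-01  3.63332049e+02]
 [-1.40752131e-01  7.54581932e-01 -6.40932871e-01  7.78204901e+02]
 [-1.57820258e-02 -6.49005417e-01 -7.60620074e-01  1.07222998e+03]
 [ 0.00000000e+00  0.00000000e+00  0.00000000e+00  1.00000000e+00]]
442.53382484131794 316.2878805219554 238.38397214201063 [[ 8.84087863e-03 -9.94193285e-01  1.07245283e-01  4.05229586e+02]
 [-9.99116865e-01 -4.37679464e-03  4.17891676e-02 -1.23533815e+01]
 [-4.10771193e-02 -1.07520023e-01 -9.93353973e-01  9.28114580e+02]
 [ 0.00000000e+00  0.00000000e+00  0.00000000e+00  1.00000000e+00]]
```

View pics/side0.png

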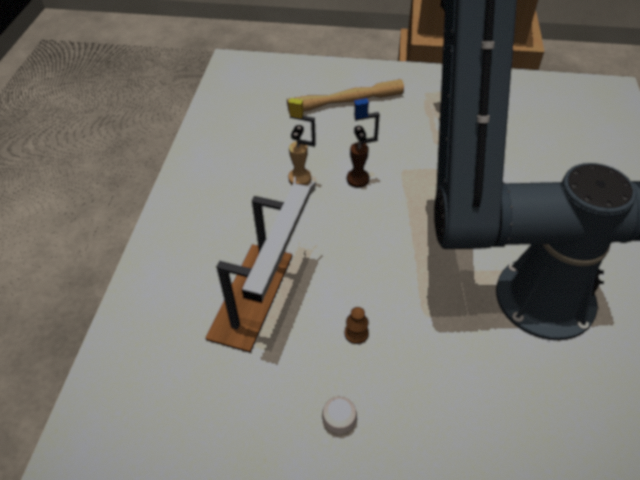

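View pics/top0.png

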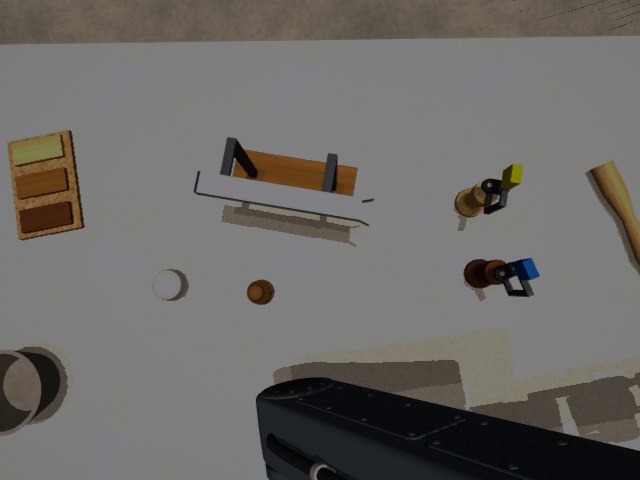

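The side view shows the blue tab at (361,108), the yellow tab at (296,107), and the rail from its cap at (255,292) to its flared mouth at (305,190). In the top view the blue tab is at (529,269), with its gooseneck toward (517,290). The rail runs from the cap at (197,183) to the mouth at about (355,215).

```bash
cat > h.py <<'E'
import numpy as np,cv2
def cloud(d):
    v,u=np.mgrid[0:480,0:640];z=d["depth"];
    P=np.stack([(u-d["cx"])/d["fx"]*z,(v-d["cy"])/d["fy"]*z,z,np.ones_like(z)],-1)@np.array(d["cam_to_world"]).T
    P=P[...,:3].copy();P[z==0]=np.nan;return P
def rect(q):
    (c,s,a)=cv2.minAreaRect(q.astype(np.float32));return np.round(cv2.boxPoints((c,s,a)),1).tolist(),np.round(c,1)
def blue(d):
    i=d["img"].astype(int);return (i[...,2]>90)&(i[...,2]>i[...,0]+70)
E
cat > m.py <<'E'
import pickle
from h import *
for n in("top","side"):
    d=pickle.load(open(n+".pkl","rb"));P=cloud(d);i=d["img"].astype(int)
    b=blue(d)&np.isfinite(P[...,2]); yl=(i[...,0]>110)&(i[...,1]>100)&(i[...,2]<50)
    for nm,m in(("blue",b),("yellow",yl&(P[...,2]>150))):
        q=P[m];print(n,nm,len(q),q.min(0).round(1),q.max(0).round(1));
        t=q[q[:,2]>np.percentile(q[:,2],97)-4];print("  top",len(t),rect(t[:,:2]),np.median(t[:,2]))
    # rail top
    w=np.zeros(b.shape,bool)
    if n=="top": w[150:240,185:385]=1
    else: w[170:305,235:330]=1
    m=w&(P[...,2]>217)&(P[...,2]<231);q=P[m]
    print(n,"rail",len(q),rect(q[:,:2]),np.median(q[:,2]))
    c=q[:,:2].mean(0);U=np.linalg.svd(q[:,:2]-c)[2][0] if len(q)<20000 else None;print(c,U)
    # along-axis profile
    if U[1]<0:U=-U
    N=np.array([-U[1],U[0]]);s=(q[:,:2]-c)@U;t=(q[:,:2]-c)@N
    for k in np.arange(-180,181,15):
        mm=(s>=k)&(s<k+15)
        if mm.sum():print(k,mm.sum(),t[mm].min().round(1),t[mm].max().round(1),np.median(q[mm,2]).round(1))
    # leg / head etc of dark hanger
    if n=="top":w=np.zeros(b.shape,bool);w[250:305,455:545]=1
    else:w=np.zeros(b.shape,bool);w[95:190,342:385]=1
    for lo,hi in((8,30),(60,110),(150,163),(195,208),(212,240),(241,252)):
        q=P[w&(P[...,2]>lo)&(P[...,2]<hi)]
        if len(q)>3:print(n,"hang",lo,hi,len(q),rect(q[:,:2]),q[:,2].max())
E
python3 m.py
```

```text
top blue 182 [ 420.2 -318.7  243.1] [ 448.9 -295.6  250.5]
  top 173 ([[418.29998779296875, -306.1000061035156], [424.3999938964844, -319.6000061035156], [450.5, -307.8999938964844], [444.3999938964844, -294.29998779296875]], array([ 434.4, -307. ])) 247.404932819877
top yellow 173 [ 567.2 -301.3  244. ] [ 596.3 -283.2  251.2]
  top 164 ([[566.0, -297.20001220703125], [594.5, -302.0], [596.9000244140625, -287.70001220703125], [568.4000244140625, -282.8999938964844]], array([ 581.4, -292.5])) 247.2369811211194
top rail 4426 ([[504.3999938964844, -67.19999694824219], [606.7000122070312, -86.19999694824219], [660.0, 201.10000610351562], [557.7000122070312, 220.10000610351562]], array([582.2,  66.9])) 224.3020253672745
[557.85741159  76.07771781] [0.15162104 0.9884387 ]
-165 2 -12.4 -11.7 220.1
-150 51 -13.3 31.1 223.9
-135 181 -9.7 26.1 224.5
-120 209 -9.6 25.7 224.5
-105 211 -10.4 25.6 224.6
-90 356 -75.0 25.6 223.6
-75 439 -75.6 25.3 223.5
-60 207 -10.7 24.9 224.5
-45 206 -11.2 24.7 224.4
-30 207 -11.0 24.6 224.7
-15 201 -11.3 24.2 224.5
0 206 -11.6 24.2 224.6
15 203 -11.9 24.2 224.7

[... 3459 characters left out ...]
62.95445733741155
side hang 195 208 105 ([[388.3999938964844, -316.29998779296875], [395.6000061035156, -330.1000061035156], [449.70001220703125, -302.1000061035156], [442.5, -288.20001220703125]], array([ 419. , -309.2])) 207.73216999876308
side hang 212 240 144 ([[416.1000061035156, -291.8999938964844], [417.1000061035156, -305.5], [448.3999938964844, -303.20001220703125], [447.3999938964844, -289.6000061035156]], array([ 432.2, -297.5])) 239.95942608097675
side hang 241 252 82 ([[416.3999938964844, -300.70001220703125], [424.29998779296875, -318.6000061035156], [451.29998779296875, -306.70001220703125], [443.3999938964844, -288.79998779296875]], array([ 433.9, -303.7])) 248.65241287236665
```

```bash
cat >> h.py <<'E'
from scipy.spatial.transform import Rotation as R
def delta(s,tgt,yaw=None):
    "remaining move in tool axes, units of rows; yaw (deg) of tool x in world"
    r=R.from_quat(s["tcp_rot"]).as_matrix();y=np.degrees(np.arctan2(r[1,0],r[0,0]))
    yw=y if yaw is None else yaw;c,sn=np.cos(np.radians(yw)),np.sin(np.radians(yw))
    T=np.array([[c,sn,0],[sn,-c,0],[0,0,-1]])
    print("tcp",s["tcp_pos"].round(2),"yaw",y.round(2),"tilt",(r[:,2]).round(4),"t",round(s["t"],2))
    print("wz total",round(-(yw-y)/6,3),"dxyz total (after turn)",(T.T@(np.array(tgt)-s["tcp_pos"])/25).round(3))
E
python3 - <<'E'
import pickle
from h import *
from rig import get_state
D=np.array([.1653,.98624]);N=np.array([-D[1],D[0]])
for n in("top","side"):
    P=cloud(pickle.load(open(n+".pkl","rb")));q=P[(abs(P[...,2]-224)<7)&(abs(P[...,0]-555)<60)&(P[...,1]<225)&(P[...,1]>-110)]
    s=q[:,:2]@D;t=q[:,:2]@N;k=(t>np.median(t)-60)&(t<np.median(t)+40)
    s,t=s[k],t[k]
    E=[]
    for a in np.arange(-20,280,10):
        m=(s>a)&(s<a+10)&(abs(t-np.median(t))<30)
        if m.sum()>20:E.append((a+5,t[m].min(),t[m].max()))
    E=np.array(E);ed=np.polyfit(E[:,0],E[:,1],1),np.polyfit(E[:,0],E[:,2],1)
    print(n,ed,"tmed lo/hi",np.median(E[:,1]),np.median(E[:,2]))
    c=(np.median(E[:,1])+np.median(E[:,2]))/2
    m=abs(t-c)<10;print("core s range",s[m].min(),s[m].max(),"all min",s.min(),"t at tips",t[s<s.min()+4]-c)
    print("centre t",c,"mouth approx",D*(s[m].max()-270)+N*c)
delta(get_state(),[434,-306,290],24.3)
E
```

```text
top (array([-1.38815314e-02, -5.50137654e+02]), array([-4.21064063e-03, -5.12628087e+02])) tmed lo/hi -549.1494797888206 -513.4402403641163
core s range 34.70417694221507 308.68968952268125 all min 16.311921124091242 t at tips [-21.5238174  -21.71593533 -20.05817946 -20.70270011 -20.80879748
 -19.31147518 -20.13888915  19.618066    21.18046676  20.68744084
  22.49715007  22.68637107]
centre t -531.2948600764685 mouth approx [530.37964848 -49.66572098]
side (array([-1.21052808e-02, -5.48964912e+02]), array([-1.35552462e-03, -5.11337957e+02])) tmed lo/hi -548.3294738242982 -511.5716614069621
core s range 36.26224780583481 312.62312259248864 all min 19.41061290189975 t at tips [-19.82000885 -20.83345337  19.98315262  22.17887396  21.41766146
  22.18339983]
centre t -529.9505676156302 mouth approx [529.70404997 -45.5642004 ]
tcp [ 207.05 -589.04  238.66] yaw 19.35 tilt [-3.0e-04  1.9e-03 -1.0e+00] t 0.1
wz total -0.825 dxyz total (after turn) [12.933 -6.583 -2.053]
```

>>> {"api": "jog_arm", "payload": {
  "moves": [
    {"dz":-0.7,"wz":-0.4,"gripper":1},
    {"dz":-0.7,"wz":-0.425,"gripper":1},
    {"dz":-0.65,"gripper":1},
    {"dx":0.9,"dy":-0.45,"gripper":1},
    {"dx":1,"dy":-0.5,"gripper":1},
    {"dx":1,"dy":-0.5,"gripper":1},
    {"dx":1,"dy":-0.5,"gripper":1},
    {"dx":1,"dy":-0.5,"gripper":1},
    {"dx":1,"dy":-0.5,"gripper":1},
    {"dx":1,"dy":-0.5,"gripper":1},
    {"dx":1,"dy":-0.5,"gripper":1},
    {"dx":1,"dy":-0.5,"gripper":1}
  ]
}}

```text
schema error: expected keys dx, dy, dz, wx, wy, wz, gripper
```

>>> {"api": "jog_arm", "payload": {
  "moves": [
    {"dx":1,"dy":-0.5,"gripper":1},
    {"dx":1,"dy":-0.5,"gripper":1},
    {"dx":1,"dy":-0.5,"gripper":1},
    {"dx":1,"dy":-0.6,"gripper":1},
    {"gripper":1},
    {"gripper":1}
  ]
}}

```text
schema error: expected keys dx, dy, dz, wx, wy, wz, gripper
```

Run:
```python
from h import *
from rig import *
delta(get_state(),[434,-306,226],24.3)
d=get_image("side");cv2.imwrite("pics/s1.png",cv2.resize(d["img"][40:200,300:480,::-1],None,fx=4,fy=3.7,interpolation=3)[:600,:800])
import pickle
D=np.array([.1653,.98624]);N=np.array([-D[1],D[0]])
for n in("top","side"):
    P=cloud(pickle.load(open(n+".pkl","rb")));q=P[(abs(P[...,2]-224)<5)&(abs(P[...,0]-555)<60)&(P[...,1]<225)&(P[...,1]>-110)]
    s=q[:,:2]@D;t=q[:,:2]@N;E=[]
    for a in np.arange(50,290,10):
        m=(s>a)&(s<a+10)&(abs(t+531)<26)
        E.append((a+5,t[m].min(),t[m].max()))
    E=np.array(E);g=E[:,2]-E[:,1]<40;print(n,g.sum(),np.polyfit(E[g,0],E[g,1],1),np.polyfit(E[g,0],E[g,2],1))
```

```text
tcp [ 207.05 -589.04  238.66] yaw 19.35 tilt [-3.0e-04  1.9e-03 -1.0e+00] t 0.1
wz total -0.825 dxyz total (after turn) [12.933 -6.583  0.507]
top 18 [-8.21382461e-04 -5.48870184e+02] [-2.96322555e-04 -5.13436603e+02]
side 19 [ 2.07760294e-03 -5.48373994e+02] [-8.12065482e-04 -5.11595849e+02]
```

>>> {"api": "jog_arm", "payload": {
  "moves": [
    {"dx":0,"dy":0,"dz":-0.7,"wx":0,"wy":0,"wz":-0.4,"gripper":1},
    {"dx":0,"dy":0,"dz":-0.7,"wx":0,"wy":0,"wz":-0.425,"gripper":1},
    {"dx":0,"dy":0,"dz":-0.65,"wx":0,"wy":0,"wz":0,"gripper":1},
    {"dx":0.9,"dy":-0.45,"dz":0,"wx":0,"wy":0,"wz":0,"gripper":1},
    {"dx":1,"dy":-0.5,"dz":0,"wx":0,"wy":0,"wz":0,"gripper":1},
    {"dx":1,"dy":-0.5,"dz":0,"wx":0,"wy":0,"wz":0,"gripper":1},
    {"dx":1,"dy":-0.5,"dz":0,"wx":0,"wy":0,"wz":0,"gripper":1},
    {"dx":1,"dy":-0.5,"dz":0,"wx":0,"wy":0,"wz":0,"gripper":1},
    {"dx":1,"dy":-0.5,"dz":0,"wx":0,"wy":0,"wz":0,"gripper":1},
    {"dx":1,"dy":-0.5,"dz":0,"wx":0,"wy":0,"wz":0,"gripper":1},
    {"dx":1,"dy":-0.5,"dz":0,"wx":0,"wy":0,"wz":0,"gripper":1},
    {"dx":1,"dy":-0.5,"dz":0,"wx":0,"wy":0,"wz":0,"gripper":1}
  ]
}}

```text
t: 1.15
tcp_pos: [364.7, -395.3, 290.6]
tcp_rot: [0.978, 0.21, -0.0, -0.0]
ft_force: [0.7, 0.1, -0.5]
width: 86.9
finger_force: 0.0
```

>>> {"api": "jog_arm", "payload": {
  "moves": [
    {"dx":1,"dy":-0.5,"dz":0,"wx":0,"wy":0,"wz":0,"gripper":1},
    {"dx":1,"dy":-0.5,"dz":0,"wx":0,"wy":0,"wz":0,"gripper":1},
    {"dx":1,"dy":-0.5,"dz":0,"wx":0,"wy":0,"wz":0,"gripper":1},
    {"dx":1,"dy":-0.6,"dz":0,"wx":0,"wy":0,"wz":0,"gripper":1},
    {"dx":0,"dy":0,"dz":0,"wx":0,"wy":0,"wz":0,"gripper":1},
    {"dx":0,"dy":0,"dz":0,"wx":0,"wy":0,"wz":0,"gripper":1}
  ]
}}

```text
t: 1.65
tcp_pos: [434.2, -306.3, 290.6]
tcp_rot: [0.977, 0.212, -0.0, -0.0]
ft_force: [0.9, -0.1, 0.2]
width: 87.1
finger_force: 0.0
```

Run:
```python
from h import *
from rig import *
delta(get_state(),[434,-306,226],24.3)
d=get_image("side");cv2.imwrite("pics/s1.png",cv2.resize(d["img"][40:190,300:480,::-1],None,fx=4,fy=4,interpolation=3)[:600,:800])
```

```text
tcp [ 434.15 -306.27  290.59] yaw 24.49 tilt [-6.e-04  3.e-04 -1.e+00] t 1.65
wz total 0.031 dxyz total (after turn) [-1.000e-03 -1.300e-02  2.584e+00]
```

View pics/s1.png

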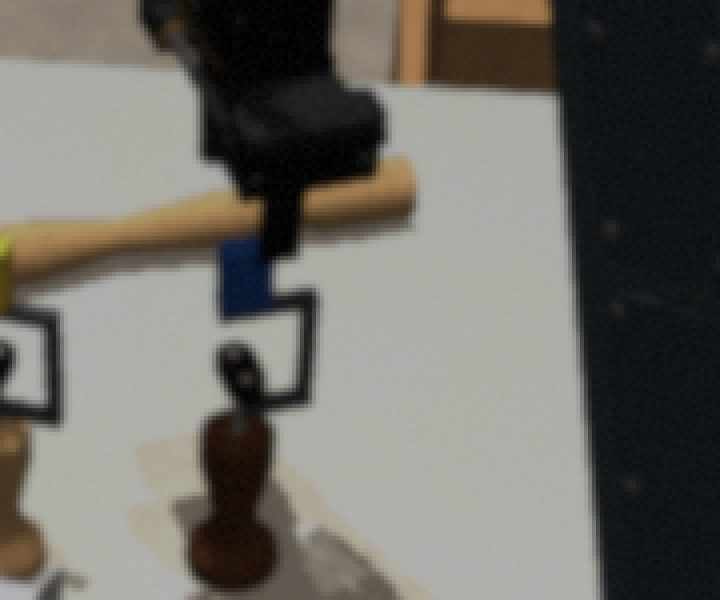

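The open fingers hang over the blue tab, whose crop position is (245,280), with the near finger tip at (280,250). This matches the estimate, so I'll descend and close.

>>> {"api": "jog_arm", "payload": {
  "moves": [
    {"dx":0,"dy":0,"dz":0.6,"wx":0,"wy":0,"wz":0,"gripper":1},
    {"dx":0,"dy":0,"dz":0.6,"wx":0,"wy":0,"wz":0,"gripper":1},
    {"dx":0,"dy":0,"dz":0.6,"wx":0,"wy":0,"wz":0,"gripper":1},
    {"dx":0,"dy":0,"dz":0.5,"wx":0,"wy":0,"wz":0,"gripper":1},
    {"dx":0,"dy":0,"dz":0.25,"wx":0,"wy":0,"wz":0,"gripper":1},
    {"dx":0,"dy":0,"dz":0,"wx":0,"wy":0,"wz":0,"gripper":0},
    {"dx":0,"dy":0,"dz":0,"wx":0,"wy":0,"wz":0,"gripper":-0.3},
    {"dx":0,"dy":0,"dz":0,"wx":0,"wy":0,"wz":0,"gripper":-0.5},
    {"dx":0,"dy":0,"dz":0,"wx":0,"wy":0,"wz":0,"gripper":-0.6},
    {"dx":0,"dy":0,"dz":0,"wx":0,"wy":0,"wz":0,"gripper":-1},
    {"dx":0,"dy":0,"dz":0,"wx":0,"wy":0,"wz":0,"gripper":-1},
    {"dx":0,"dy":0,"dz":0,"wx":0,"wy":0,"wz":0,"gripper":-1}
  ]
}}

```text
t: 2.7
tcp_pos: [433.8, -307.7, 227.4]
tcp_rot: [0.978, 0.211, 0.0, 0.0]
ft_force: [0.0, 0.3, 0.2]
width: 48.1
finger_force: 0.0
```

>>> {"api": "jog_arm", "payload": {
  "moves": [
    {"dx":0,"dy":0,"dz":0,"wx":0,"wy":0,"wz":0,"gripper":-1},
    {"dx":0,"dy":0,"dz":0,"wx":0,"wy":0,"wz":0,"gripper":-1},
    {"dx":0,"dy":0,"dz":0,"wx":0,"wy":0,"wz":0,"gripper":-1},
    {"dx":0,"dy":0,"dz":0,"wx":0,"wy":0,"wz":0,"gripper":-1}
  ]
}}

```text
t: 3.03
tcp_pos: [433.7, -307.6, 227.1]
tcp_rot: [0.978, 0.211, -0.0, -0.0]
ft_force: [-0.6, -0.3, 0.1]
width: 21.4
finger_force: 0.0
```

>>> {"api": "jog_arm", "payload": {
  "moves": [
    {"dx":0,"dy":0,"dz":0,"wx":0,"wy":0,"wz":0,"gripper":-1},
    {"dx":0,"dy":0,"dz":0,"wx":0,"wy":0,"wz":0,"gripper":-1},
    {"dx":0,"dy":0,"dz":0,"wx":0,"wy":0,"wz":0,"gripper":-1},
    {"dx":0,"dy":0,"dz":0,"wx":0,"wy":0,"wz":0,"gripper":-1}
  ]
}}

```text
t: 3.37
tcp_pos: [433.5, -307.6, 227.0]
tcp_rot: [0.978, 0.211, -0.0, -0.0]
ft_force: [-1.2, 0.3, 0.2]
width: 15.8
finger_force: 29.9
```

>>> {"api": "jog_arm", "payload": {
  "moves": [
    {"dx":0,"dy":0,"dz":-0.2,"wx":0,"wy":0,"wz":0,"gripper":-1},
    {"dx":0,"dy":0,"dz":-0.3,"wx":0,"wy":0,"wz":0,"gripper":-1},
    {"dx":0,"dy":0,"dz":-0.4,"wx":0,"wy":0,"wz":0,"gripper":-1},
    {"dx":0,"dy":0,"dz":-0.5,"wx":0,"wy":0,"wz":0,"gripper":-1},
    {"dx":0,"dy":0,"dz":-0.5,"wx":0,"wy":0,"wz":0,"gripper":-1},
    {"dx":0,"dy":0,"dz":-0.3,"wx":0,"wy":0,"wz":0,"gripper":-1},
    {"dx":0,"dy":0,"dz":-0.1,"wx":0,"wy":0,"wz":0,"gripper":-1},
    {"dx":0,"dy":0,"dz":0,"wx":0,"wy":0,"wz":0,"gripper":-1}
  ]
}}

```text
t: 4.03
tcp_pos: [434.0, -308.0, 285.6]
tcp_rot: [0.978, 0.211, 0.001, 0.001]
ft_force: [0.2, -0.9, -3.8]
width: 15.9
finger_force: 29.9
```

Run:
```python
from h import *
from rig import *
D=np.array([.1653,.98624]);N=np.array([-D[1],D[0]])
s=get_state();print(s["width"],s["finger_force"])
p=D*(35-75)+N*-530.8;print(p)
delta(s,[*p,s["tcp_pos"][2]],-9.5)
```

```text
15.934054552346106 29.862908286322636
[ 516.884192 -127.19084 ]
tcp [ 434.01 -307.96  285.57] yaw 24.31 tilt [ 0.0015 -0.0015 -1.    ] t 4.03
wz total 5.635 dxyz total (after turn) [ 2.076 -7.679  0.   ]
```

>>> {"api": "jog_arm", "payload": {
  "moves": [
    {"dx":0,"dy":0,"dz":0,"wx":0,"wy":0,"wz":0.5,"gripper":-1},
    {"dx":0,"dy":0,"dz":0,"wx":0,"wy":0,"wz":0.7,"gripper":-1},
    {"dx":0,"dy":0,"dz":0,"wx":0,"wy":0,"wz":0.7,"gripper":-1},
    {"dx":0,"dy":0,"dz":0,"wx":0,"wy":0,"wz":0.7,"gripper":-1},
    {"dx":0,"dy":0,"dz":0,"wx":0,"wy":0,"wz":0.7,"gripper":-1},
    {"dx":0,"dy":0,"dz":0,"wx":0,"wy":0,"wz":0.7,"gripper":-1},
    {"dx":0,"dy":0,"dz":0,"wx":0,"wy":0,"wz":0.7,"gripper":-1},
    {"dx":0,"dy":0,"dz":0,"wx":0,"wy":0,"wz":0.6,"gripper":-1},
    {"dx":0,"dy":0,"dz":0,"wx":0,"wy":0,"wz":0.33,"gripper":-1},
    {"dx":0.1,"dy":-0.3,"dz":0,"wx":0,"wy":0,"wz":0,"gripper":-1},
    {"dx":0.15,"dy":-0.6,"dz":0,"wx":0,"wy":0,"wz":0,"gripper":-1},
    {"dx":0.25,"dy":-0.8,"dz":0,"wx":0,"wy":0,"wz":0,"gripper":-1}
  ]
}}

```text
t: 5.03
tcp_pos: [452.7, -267.7, 283.9]
tcp_rot: [0.997, -0.083, -0.001, -0.0]
ft_force: [0.9, 0.8, -2.7]
width: 15.6
finger_force: 29.9
```

>>> {"api": "jog_arm", "payload": {
  "moves": [
    {"dx":0.25,"dy":-0.9,"dz":0,"wx":0,"wy":0,"wz":0,"gripper":-1},
    {"dx":0.25,"dy":-0.9,"dz":0,"wx":0,"wy":0,"wz":0,"gripper":-1},
    {"dx":0.25,"dy":-0.9,"dz":0,"wx":0,"wy":0,"wz":0,"gripper":-1},
    {"dx":0.25,"dy":-0.9,"dz":0,"wx":0,"wy":0,"wz":0,"gripper":-1},
    {"dx":0.25,"dy":-0.9,"dz":0,"wx":0,"wy":0,"wz":0,"gripper":-1},
    {"dx":0.2,"dy":-0.7,"dz":0,"wx":0,"wy":0,"wz":0,"gripper":-1},
    {"dx":0.1,"dy":-0.5,"dz":0,"wx":0,"wy":0,"wz":0,"gripper":-1},
    {"dx":0.03,"dy":-0.28,"dz":0,"wx":0,"wy":0,"wz":0,"gripper":-1},
    {"dx":0,"dy":0,"dz":0,"wx":0,"wy":0,"wz":0,"gripper":-1},
    {"dx":0,"dy":0,"dz":0,"wx":0,"wy":0,"wz":0,"gripper":-1},
    {"dx":0,"dy":0,"dz":0,"wx":0,"wy":0,"wz":0,"gripper":-1},
    {"dx":0,"dy":0,"dz":0,"wx":0,"wy":0,"wz":0,"gripper":-1}
  ]
}}

```text
t: 6.03
tcp_pos: [516.3, -127.8, 284.5]
tcp_rot: [0.997, -0.083, -0.0, 0.0]
ft_force: [-0.8, 0.6, -3.3]
width: 15.7
finger_force: 29.9
```

Run:
```python
from h import *
from rig import *
import pickle
D=np.array([.1653,.98624]);N=np.array([-D[1],D[0]])
s=get_state();delta(s,[*(D*-40+N*-530.8),s["tcp_pos"][2]],-9.5);p=s["tcp_pos"][:2];print("tcp s,t",p@D,p@N)
for n in("top","side"):
    d=get_image(n);pickle.dump(d,open(n+"2.pkl","wb"));P=cloud(d)
    c=lambda a,b:(lambda q:print(n,a,b,len(q),"s,t:",rect(np.c_[q[:,:2]@D,q[:,:2]@N]),q[:,2].min(),q[:,2].max()) if len(q)>3 else None)(P[w&(P[...,2]>a)&(P[...,2]<b)])
    w=(abs(P[...,0]-p[0])<60)&(abs(P[...,1]-p[1])<38)
    for a,b in((60,80),(90,165),(203,224),(252,268)):c(a,b)
    w&=blue(d);c(250,330)
    cv2.imwrite(f"pics/{n}2.png",cv2.resize((d["img"][120:280,290:470] if n=="top" else d["img"][80:240,230:410])[:,:,::-1],None,fx=3.7,fy=3.7,interpolation=3))
```

```text
tcp [ 516.3  -127.81  284.53] yaw -9.54 tilt [-2.e-04 -4.e-04 -1.e+00] t 6.03
wz total -0.007 dxyz total (after turn) [ 0.019 -0.028  0.   ]
tcp s,t -40.71090498243314 -530.3205514824602
top 252 268 25 s,t: ([[-50.20000076293945, -507.6000061035156], [-45.0, -513.0], [-36.70000076293945, -505.1000061035156], [-41.79999923706055, -499.70001220703125]], array([ -43.4, -506.4])) 260.6967701754646 265.6843270938889
side 60 80 246 s,t: ([[-62.0, -551.0999755859375], [-7.300000190734863, -554.0], [-4.599999904632568, -502.0], [-59.29999923706055, -499.20001220703125]], array([ -33.3, -526.6])) 60.13152964742358 79.68050086359426
side 90 165 308 s,t: ([[-60.099998474121094, -545.2999877929688], [-26.700000762939453, -558.5], [-9.699999809265137, -515.5999755859375], [-43.099998474121094, -502.3999938964844]], array([ -34.9, -530.5])) 90.18686289920709 164.9939652568961
side 203 224 249 s,t: ([[-76.5, -502.70001220703125], [-52.70000076293945, -554.2999877929688], [-9.100000381469727, -534.2000122070312], [-33.0, -482.6000061035156]], array([ -42.8, -518.4])) 203.01513242894703 223.98455328592195
side 252 268 123 s,t: ([[-50.599998474121094, -488.0], [-40.79999923706055, -543.7999877929688], [-22.0, -540.5], [-31.799999237060547, -484.70001220703125]], array([ -36.3, -514.2])) 252.01161006708628 267.93286246888545
```

View pics/side2.png

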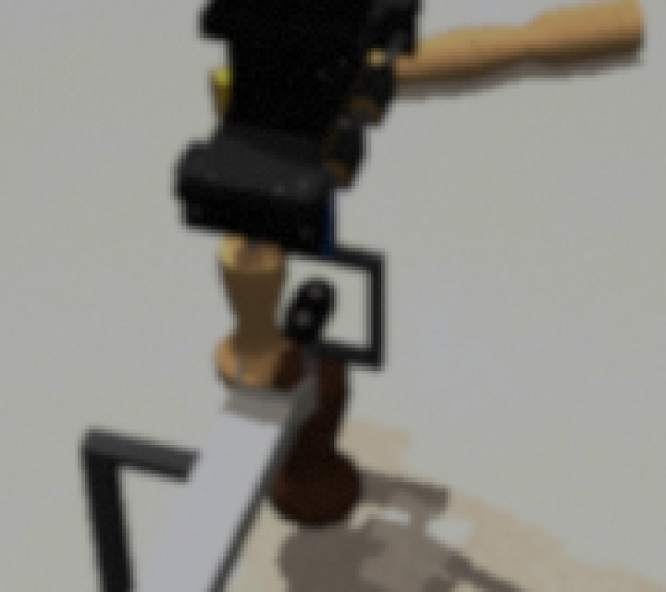

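View pics/top2.png

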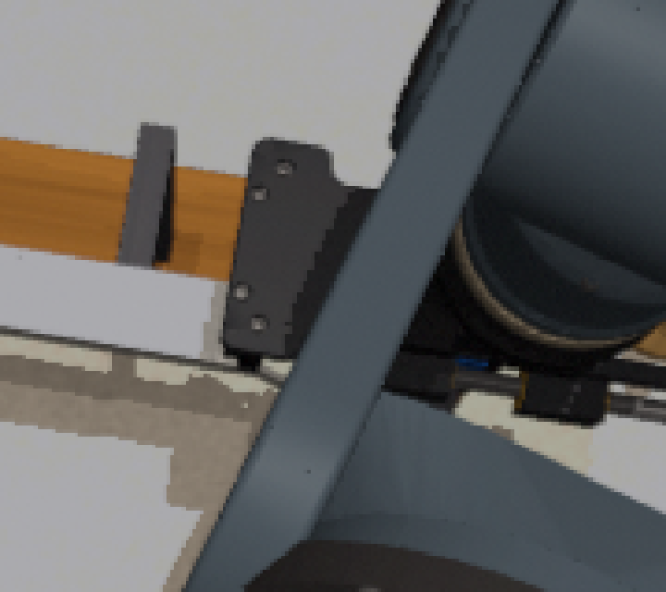

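In the side crop the hanger hangs upright in front of the rail mouth. The head is at (312,310), the foot is centred near (316,488), and the gooseneck is on the robot side. In the top crop the tab is hidden by the arm, so I'll check the lateral offset in the side camera by projecting a model.

```bash
cat >> h.py <<'E'
D=np.array([.1653,.98624]);N=np.array([-D[1],D[0]])
def proj(d,p):
    q=np.linalg.inv(d["cam_to_world"])@np.r_[p,1];return np.array([d["fx"]*q[0]/q[2]+d["cx"],d["fy"]*q[1]/q[2]+d["cy"]])
E
python3 - <<'E'
from h import *
import pickle
d=pickle.load(open("side2.pkl","rb"));C=230,80
i=d["img"]
for s in(-40.7,):
  for t in(-529.3,-531.3,-533.3):
    for h in(64,213.5,262,168.5):
      c=proj(d,[*(D*s+N*t),h]);print(t,h,c.round(2),"crop",((c-C)*3.7).round(1))
# actual silhouettes
hsv=cv2.cvtColor(i,cv2.COLOR_RGB2HSV)
for r in range(195,222,2):
    row=i[r,290:340].astype(int);m=np.where(row.sum(1)<200)[0]+290;print(r,m.min() if len(m) else 0,m.max() if len(m) else 0)
cv2.imwrite("pics/hd.png",cv2.resize(i[140:230,280:345,::-1],None,fx=6.6,fy=6.6,interpolation=2))
# foot disc silhouette predicted
for t in(-531.3,):
  pts=np.array([proj(d,[*(D*-40.7+N*t+30*np.array([np.cos(a),np.sin(a)])),z]) for a in np.arange(0,6.3,.1) for z in(58.5,66)]);print("foot",pts.min(0),pts.max(0))
E
```

```text
-529.3 64 [314.81 210.93] crop [313.8 484.5]
-529.3 213.5 [313.41 163.01] crop [308.6 307.1]
-529.3 262 [312.89 145.53] crop [306.7 242.5]
-529.3 168.5 [313.85 178.33] crop [310.3 363.8]
-531.3 64 [313.98 210.75] crop [310.7 483.8]
-531.3 213.5 [312.5  162.82] crop [305.2 306.4]
-531.3 262 [311.96 145.35] crop [303.3 241.8]
-531.3 168.5 [312.97 178.14] crop [307.  363.1]
-533.3 64 [313.15 210.56] crop [307.6 483.1]
-533.3 213.5 [311.6  162.64] crop [301.9 305.8]
-533.3 262 [311.03 145.16] crop [299.8 241.1]
-533.3 168.5 [312.09 177.95] crop [303.7 362.4]
195 308 321
197 307 320
199 306 319
201 305 320
203 305 322
205 304 324
207 303 326
209 302 327
211 301 328
213 300 328
215 303 326
217 305 324
219 307 323
221 310 322
foot [300.8745072  200.62359612] [327.06621777 222.17022588]
```

View pics/hd.png

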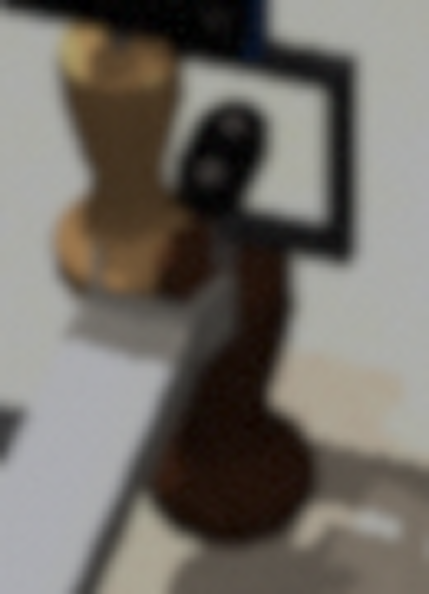

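The head's silhouette centre is at about pixel (313.5,163.6) and the foot's at column 314.2. That puts the hanger at t≈-530 against a rail centre of -530 to -531, so it is aligned to within about 1 mm. I'll go in slowly.

>>> {"api": "jog_arm", "payload": {
  "moves": [
    {"dx":0,"dy":-0.1,"dz":0.03,"wx":0,"wy":0,"wz":0,"gripper":-1},
    {"dx":0,"dy":-0.2,"dz":0,"wx":0,"wy":0,"wz":0,"gripper":-1},
    {"dx":0,"dy":-0.2,"dz":0,"wx":0,"wy":0,"wz":0,"gripper":-1},
    {"dx":0,"dy":-0.2,"dz":0,"wx":0,"wy":0,"wz":0,"gripper":-1},
    {"dx":0,"dy":-0.2,"dz":0,"wx":0,"wy":0,"wz":0,"gripper":-1},
    {"dx":0,"dy":-0.2,"dz":0,"wx":0,"wy":0,"wz":0,"gripper":-1},
    {"dx":0,"dy":-0.2,"dz":0,"wx":0,"wy":0,"wz":0,"gripper":-1},
    {"dx":0,"dy":-0.2,"dz":0,"wx":0,"wy":0,"wz":0,"gripper":-1},
    {"dx":0,"dy":-0.2,"dz":0,"wx":0,"wy":0,"wz":0,"gripper":-1},
    {"dx":0,"dy":-0.1,"dz":0,"wx":0,"wy":0,"wz":0,"gripper":-1},
    {"dx":0,"dy":0,"dz":0,"wx":0,"wy":0,"wz":0,"gripper":-1},
    {"dx":0,"dy":0,"dz":0,"wx":0,"wy":0,"wz":0,"gripper":-1}
  ]
}}

```text
t: 7.13
tcp_pos: [524.0, -82.4, 283.8]
tcp_rot: [0.997, -0.082, -0.0, 0.0]
ft_force: [0.7, -0.6, -2.8]
width: 15.5
finger_force: 29.9
```

>>> {"api": "jog_arm", "payload": {
  "moves": [
    {"dx":0,"dy":-0.1,"dz":0,"wx":0,"wy":0,"wz":0,"gripper":-1},
    {"dx":0,"dy":-0.1,"dz":0,"wx":0,"wy":0,"wz":0,"gripper":-1},
    {"dx":0,"dy":-0.1,"dz":0,"wx":0,"wy":0,"wz":0,"gripper":-1},
    {"dx":0,"dy":-0.1,"dz":0,"wx":0,"wy":0,"wz":0,"gripper":-1},
    {"dx":0,"dy":-0.1,"dz":0,"wx":0,"wy":0,"wz":0,"gripper":-1},
    {"dx":0,"dy":-0.1,"dz":0,"wx":0,"wy":0,"wz":0,"gripper":-1}
  ]
}}

```text
t: 7.63
tcp_pos: [526.5, -67.4, 283.8]
tcp_rot: [0.997, -0.083, 0.0, -0.0]
ft_force: [0.3, 0.4, -3.2]
width: 15.9
finger_force: 29.9
```

>>> {"api": "jog_arm", "payload": {
  "moves": [
    {"dx":0,"dy":-0.1,"dz":0,"wx":0,"wy":0,"wz":0,"gripper":-1},
    {"dx":0,"dy":-0.1,"dz":0,"wx":0,"wy":0,"wz":0,"gripper":-1},
    {"dx":0,"dy":-0.1,"dz":0,"wx":0,"wy":0,"wz":0,"gripper":-1},
    {"dx":0,"dy":-0.1,"dz":0,"wx":0,"wy":0,"wz":0,"gripper":-1},
    {"dx":0,"dy":-0.1,"dz":0,"wx":0,"wy":0,"wz":0,"gripper":-1},
    {"dx":0,"dy":-0.1,"dz":0,"wx":0,"wy":0,"wz":0,"gripper":-1},
    {"dx":0,"dy":-0.1,"dz":0,"wx":0,"wy":0,"wz":0,"gripper":-1},
    {"dx":0,"dy":-0.1,"dz":0,"wx":0,"wy":0,"wz":0,"gripper":-1},
    {"dx":0,"dy":-0.1,"dz":0,"wx":0,"wy":0,"wz":0,"gripper":-1}
  ]
}}

```text
t: 8.38
tcp_pos: [530.2, -45.2, 283.8]
tcp_rot: [0.997, -0.083, 0.0, -0.0]
ft_force: [0.5, -1.0, -3.7]
width: 15.9
finger_force: 29.9
```

>>> {"api": "jog_arm", "payload": {
  "moves": [
    {"dx":0,"dy":-0.1,"dz":0,"wx":0,"wy":0,"wz":0,"gripper":-1},
    {"dx":0,"dy":-0.1,"dz":0,"wx":0,"wy":0,"wz":0,"gripper":-1},
    {"dx":0,"dy":-0.1,"dz":0,"wx":0,"wy":0,"wz":0,"gripper":-1},
    {"dx":0,"dy":-0.1,"dz":0,"wx":0,"wy":0,"wz":0,"gripper":-1},
    {"dx":0,"dy":-0.1,"dz":0,"wx":0,"wy":0,"wz":0,"gripper":-1},
    {"dx":0,"dy":-0.1,"dz":0,"wx":0,"wy":0,"wz":0,"gripper":-1},
    {"dx":0,"dy":0,"dz":0,"wx":0,"wy":0,"wz":0,"gripper":-1},
    {"dx":0,"dy":0,"dz":0,"wx":0,"wy":0,"wz":0,"gripper":-1}
  ]
}}

```text
t: 9.05
tcp_pos: [532.6, -30.5, 283.8]
tcp_rot: [0.997, -0.082, -0.0, 0.0]
ft_force: [0.3, -0.3, -2.7]
width: 15.3
finger_force: 29.9
```

Run:
```python
from h import *
from rig import *
s=get_state();print(s["ft_force"],s["tcp_pos"]);p=s["tcp_pos"][:2];print("y",p@D-35,"t",p@N)
d=get_image("side");cv2.imwrite("pics/s3.png",cv2.resize(d["img"][120:300,200:370,::-1],None,fx=3.3,fy=3.3,interpolation=2))
```

```text
[ 0.32801401 -0.25732755 -2.71976293] [532.62237086 -30.54204639 283.8041871 ]
y 22.920690074455976 t -530.3420873029032
```

View pics/s3.png

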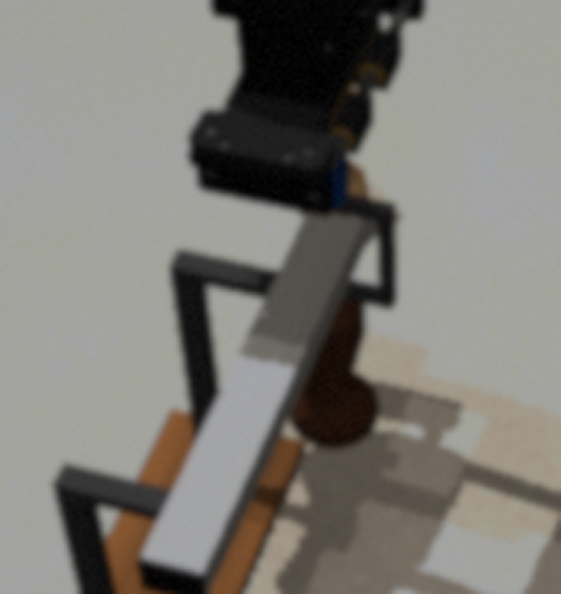

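The head is inside the rail at y≈23, with the gooseneck passing outside at crop (385,300) and the leg hanging below. Next I slide on to y≈63 and settle onto the lips.

>>> {"api": "jog_arm", "payload": {
  "moves": [
    {"dx":0,"dy":-0.13,"dz":0,"wx":0,"wy":0,"wz":0,"gripper":-1},
    {"dx":0,"dy":-0.13,"dz":0,"wx":0,"wy":0,"wz":0,"gripper":-1},
    {"dx":0,"dy":-0.13,"dz":0,"wx":0,"wy":0,"wz":0,"gripper":-1},
    {"dx":0,"dy":-0.13,"dz":0,"wx":0,"wy":0,"wz":0,"gripper":-1},
    {"dx":0,"dy":-0.13,"dz":0,"wx":0,"wy":0,"wz":0,"gripper":-1},
    {"dx":0,"dy":-0.13,"dz":0,"wx":0,"wy":0,"wz":0,"gripper":-1},
    {"dx":0,"dy":-0.13,"dz":0,"wx":0,"wy":0,"wz":0,"gripper":-1},
    {"dx":0,"dy":-0.13,"dz":0,"wx":0,"wy":0,"wz":0,"gripper":-1},
    {"dx":0,"dy":-0.13,"dz":0,"wx":0,"wy":0,"wz":0,"gripper":-1},
    {"dx":0,"dy":-0.13,"dz":0,"wx":0,"wy":0,"wz":0,"gripper":-1},
    {"dx":0,"dy":-0.13,"dz":0,"wx":0,"wy":0,"wz":0,"gripper":-1},
    {"dx":0,"dy":-0.13,"dz":0,"wx":0,"wy":0,"wz":0,"gripper":-1}
  ]
}}

```text
t: 10.1
tcp_pos: [539.1, 8.1, 283.8]
tcp_rot: [0.997, -0.083, -0.0, -0.0]
ft_force: [-0.5, 0.3, -3.5]
width: 15.9
finger_force: 29.9
```

>>> {"api": "jog_arm", "payload": {
  "moves": [
    {"dx":0,"dy":0,"dz":0.03,"wx":0,"wy":0,"wz":0,"gripper":-1},
    {"dx":0,"dy":0,"dz":0.03,"wx":0,"wy":0,"wz":0,"gripper":-1},
    {"dx":0,"dy":0,"dz":0,"wx":0,"wy":0,"wz":0,"gripper":-1},
    {"dx":0,"dy":0,"dz":0,"wx":0,"wy":0,"wz":0,"gripper":-1}
  ]
}}

```text
t: 10.43
tcp_pos: [539.0, 7.6, 282.2]
tcp_rot: [0.997, -0.083, -0.0, 0.0]
ft_force: [0.1, 0.3, -3.0]
width: 15.5
finger_force: 29.9
```

>>> {"api": "jog_arm", "payload": {
  "moves": [
    {"dx":0,"dy":0,"dz":0.02,"wx":0,"wy":0,"wz":0,"gripper":-1},
    {"dx":0,"dy":0,"dz":0,"wx":0,"wy":0,"wz":0,"gripper":-1},
    {"dx":0,"dy":0,"dz":0,"wx":0,"wy":0,"wz":0,"gripper":-1}
  ]
}}

```text
t: 10.68
tcp_pos: [539.0, 7.6, 281.8]
tcp_rot: [0.997, -0.083, -0.0, -0.0]
ft_force: [0.8, -0.5, -2.1]
width: 15.9
finger_force: 29.9
```

>>> {"api": "jog_arm", "payload": {
  "moves": [
    {"dx":0,"dy":0,"dz":0.02,"wx":0,"wy":0,"wz":0,"gripper":-1},
    {"dx":0,"dy":0,"dz":0,"wx":0,"wy":0,"wz":0,"gripper":-1},
    {"dx":0,"dy":0,"dz":0,"wx":0,"wy":0,"wz":0,"gripper":-1}
  ]
}}

```text
t: 10.93
tcp_pos: [539.0, 7.7, 281.3]
tcp_rot: [0.997, -0.083, -0.0, -0.0]
ft_force: [-0.2, -0.6, -2.7]
width: 15.9
finger_force: 29.9
```

>>> {"api": "jog_arm", "payload": {
  "moves": [
    {"dx":0,"dy":-0.06,"dz":0,"wx":0,"wy":0,"wz":0,"gripper":-1},
    {"dx":0,"dy":-0.06,"dz":0,"wx":0,"wy":0,"wz":0,"gripper":-1},
    {"dx":0,"dy":-0.06,"dz":0,"wx":0,"wy":0,"wz":0,"gripper":-1},
    {"dx":0,"dy":-0.06,"dz":0,"wx":0,"wy":0,"wz":0,"gripper":-1},
    {"dx":0,"dy":-0.06,"dz":0,"wx":0,"wy":0,"wz":0,"gripper":-1},
    {"dx":0,"dy":-0.06,"dz":0,"wx":0,"wy":0,"wz":0,"gripper":-1},
    {"dx":0,"dy":-0.06,"dz":0,"wx":0,"wy":0,"wz":0,"gripper":-1},
    {"dx":0,"dy":-0.06,"dz":0,"wx":0,"wy":0,"wz":0,"gripper":-1},
    {"dx":0,"dy":-0.06,"dz":0,"wx":0,"wy":0,"wz":0,"gripper":-1},
    {"dx":0,"dy":-0.06,"dz":0,"wx":0,"wy":0,"wz":0,"gripper":-1}
  ]
}}

```text
t: 11.77
tcp_pos: [541.5, 22.7, 281.3]
tcp_rot: [0.997, -0.083, 0.0, -0.0]
ft_force: [-0.6, 0.0, -3.5]
width: 15.7
finger_force: 29.9
```

>>> {"api": "jog_arm", "payload": {
  "moves": [
    {"dx":0,"dy":0,"dz":0,"wx":0,"wy":0,"wz":0,"gripper":-1},
    {"dx":0,"dy":0,"dz":0,"wx":0,"wy":0,"wz":0,"gripper":-1}
  ]
}}

```text
t: 11.93
tcp_pos: [541.5, 22.6, 281.3]
tcp_rot: [0.997, -0.082, 0.0, 0.0]
ft_force: [0.1, 0.2, -2.8]
width: 15.9
finger_force: 29.9
```

```bash
cat > f.py <<'E'
from h import *
from rig import *
import sys
L=[]
for k in range(int(sys.argv[1])):
    get_image("side");s=get_state();r=R.from_quat(s["tcp_rot"]).as_matrix()
    L.append(np.r_[s["ft_force"][:2]@D,s["ft_force"][2],s["wrist_torque"]@np.array([D[1],-D[0],0]),s["tcp_pos"][:2]@D-35,s["finger_force"],s["tcp_pos"][2],r[:2,2]@D,s["tau"][0]])
L=np.array(L);print("Fy Fz Mx y finger z tiltY tau0");print(L.mean(0).round(3));print(L.std(0).round(3),s["t"])
E
python3 f.py 6; python3 f.py 6
```

```text
Fy Fz Mx y finger z tiltY tau0
[ 2.2500e-01 -2.9450e+00  2.8000e-02  7.6731e+01  2.9859e+01  2.8131e+02
 -0.0000e+00  3.4000e-02]
[0.529 0.585 0.02  0.036 0.    0.016 0.    0.018] 12.2333
Fy Fz Mx y finger z tiltY tau0
[ 2.60000e-01 -3.17500e+00  4.50000e-02  7.67350e+01  2.98590e+01
  2.81309e+02 -0.00000e+00 -1.00000e-03]
[0.289 0.327 0.01  0.022 0.    0.011 0.    0.004] 12.5333
```

>>> {"api": "jog_arm", "payload": {
  "moves": [
    {"dx":0,"dy":-0.06,"dz":0,"wx":0,"wy":0,"wz":0,"gripper":-1},
    {"dx":0,"dy":-0.06,"dz":0,"wx":0,"wy":0,"wz":0,"gripper":-1},
    {"dx":0,"dy":0,"dz":0,"wx":0,"wy":0,"wz":0,"gripper":-1},
    {"dx":0,"dy":0,"dz":0,"wx":0,"wy":0,"wz":0,"gripper":-1}
  ]
}}

```text
t: 12.87
tcp_pos: [542.0, 25.7, 281.3]
tcp_rot: [0.997, -0.082, -0.0, -0.0]
ft_force: [-0.4, -0.3, -4.0]
width: 15.8
finger_force: 29.9
```

```bash
python3 f.py 6
```

```text
Fy Fz Mx y finger z tiltY tau0
[ 8.80000e-02 -2.92100e+00  7.10000e-02  7.98040e+01  2.98590e+01
  2.81298e+02 -0.00000e+00  2.30000e-02]
[0.37  0.478 0.021 0.039 0.    0.004 0.    0.008] 13.1667
```

>>> {"api": "jog_arm", "payload": {
  "moves": [
    {"dx":0,"dy":-0.06,"dz":0,"wx":0,"wy":0,"wz":0,"gripper":-1},
    {"dx":0,"dy":-0.06,"dz":0,"wx":0,"wy":0,"wz":0,"gripper":-1},
    {"dx":0,"dy":-0.04,"dz":0,"wx":0,"wy":0,"wz":0,"gripper":-1},
    {"dx":0,"dy":0,"dz":0,"wx":0,"wy":0,"wz":0,"gripper":-1},
    {"dx":0,"dy":0,"dz":0,"wx":0,"wy":0,"wz":0,"gripper":-1}
  ]
}}

```text
t: 13.58
tcp_pos: [542.6, 29.6, 281.3]
tcp_rot: [0.997, -0.082, -0.0, 0.0]
ft_force: [-0.0, -0.5, -3.2]
width: 15.8
finger_force: 29.9
```

```bash
python3 f.py 4
```

```text
Fy Fz Mx y finger z tiltY tau0
[-8.70000e-02 -3.33400e+00  3.10000e-02  8.37960e+01  2.98600e+01
  2.81293e+02 -0.00000e+00  2.90000e-02]
[0.486 0.579 0.015 0.026 0.    0.014 0.    0.007] 13.7833
```

>>> {"api": "jog_arm", "payload": {
  "moves": [
    {"dx":0,"dy":-0.06,"dz":0,"wx":0,"wy":0,"wz":0,"gripper":-1},
    {"dx":0,"dy":-0.06,"dz":0,"wx":0,"wy":0,"wz":0,"gripper":-1},
    {"dx":0,"dy":-0.04,"dz":0,"wx":0,"wy":0,"wz":0,"gripper":-1},
    {"dx":0,"dy":0,"dz":0,"wx":0,"wy":0,"wz":0,"gripper":-1},
    {"dx":0,"dy":0,"dz":0,"wx":0,"wy":0,"wz":0,"gripper":-1}
  ]
}}

```text
t: 14.2
tcp_pos: [543.3, 33.5, 281.3]
tcp_rot: [0.997, -0.082, 0.0, 0.0]
ft_force: [0.6, -1.0, -2.9]
width: 16.2
finger_force: 29.9
```

```bash
python3 f.py 4
```

```text
Fy Fz Mx y finger z tiltY tau0
[ 2.86000e-01 -3.10700e+00  2.90000e-02  8.77950e+01  2.98590e+01
  2.81293e+02 -0.00000e+00  2.90000e-02]
[0.556 0.413 0.036 0.05  0.    0.011 0.    0.008] 14.4
```

>>> {"api": "jog_arm", "payload": {
  "moves": [
    {"dx":0,"dy":-0.06,"dz":0,"wx":0,"wy":0,"wz":0,"gripper":-1},
    {"dx":0,"dy":-0.06,"dz":0,"wx":0,"wy":0,"wz":0,"gripper":-1},
    {"dx":0,"dy":-0.06,"dz":0,"wx":0,"wy":0,"wz":0,"gripper":-1},
    {"dx":0,"dy":-0.02,"dz":0,"wx":0,"wy":0,"wz":0,"gripper":-1},
    {"dx":0,"dy":0,"dz":0,"wx":0,"wy":0,"wz":0,"gripper":-1},
    {"dx":0,"dy":0,"dz":0,"wx":0,"wy":0,"wz":0,"gripper":-1}
  ]
}}

```text
t: 14.9
tcp_pos: [544.2, 38.4, 281.3]
tcp_rot: [0.997, -0.082, 0.0, 0.0]
ft_force: [0.1, -0.1, -3.1]
width: 16.1
finger_force: 29.9
```

```bash
python3 f.py 3
```

```text
Fy Fz Mx y finger z tiltY tau0
[ 2.26000e-01 -3.22100e+00  3.00000e-02  9.27760e+01  2.98590e+01
  2.81293e+02 -0.00000e+00  3.20000e-02]
[0.378 0.291 0.058 0.035 0.    0.006 0.    0.006] 15.05
```

>>> {"api": "jog_arm", "payload": {
  "moves": [
    {"dx":0,"dy":-0.06,"dz":0,"wx":0,"wy":0,"wz":0,"gripper":-1},
    {"dx":0,"dy":-0.06,"dz":0,"wx":0,"wy":0,"wz":0,"gripper":-1},
    {"dx":0,"dy":-0.06,"dz":0,"wx":0,"wy":0,"wz":0,"gripper":-1},
    {"dx":0,"dy":-0.02,"dz":0,"wx":0,"wy":0,"wz":0,"gripper":-1},
    {"dx":0,"dy":0,"dz":0,"wx":0,"wy":0,"wz":0,"gripper":-1},
    {"dx":0,"dy":0,"dz":0,"wx":0,"wy":0,"wz":0,"gripper":-1}
  ]
}}

```text
t: 15.55
tcp_pos: [545.0, 43.4, 281.3]
tcp_rot: [0.997, -0.083, -0.0, 0.0]
ft_force: [-0.3, -1.0, -3.4]
width: 15.7
finger_force: 29.9
```

```bash
python3 f.py 3
```

```text
Fy Fz Mx y finger z tiltY tau0
[ 2.56000e-01 -3.02800e+00  1.60000e-02  9.77680e+01  2.98600e+01
  2.81298e+02 -0.00000e+00  3.10000e-02]
[0.13  0.494 0.026 0.023 0.    0.002 0.    0.005] 15.7
```

>>> {"api": "jog_arm", "payload": {
  "moves": [
    {"dx":0,"dy":-0.06,"dz":0,"wx":0,"wy":0,"wz":0,"gripper":-1},
    {"dx":0,"dy":-0.06,"dz":0,"wx":0,"wy":0,"wz":0,"gripper":-1},
    {"dx":0,"dy":-0.06,"dz":0,"wx":0,"wy":0,"wz":0,"gripper":-1},
    {"dx":0,"dy":-0.02,"dz":0,"wx":0,"wy":0,"wz":0,"gripper":-1},
    {"dx":0,"dy":0,"dz":0,"wx":0,"wy":0,"wz":0,"gripper":-1},
    {"dx":0,"dy":0,"dz":0,"wx":0,"wy":0,"wz":0,"gripper":-1}
  ]
}}

```text
t: 16.2
tcp_pos: [545.8, 48.3, 281.3]
tcp_rot: [0.997, -0.082, -0.0, 0.0]
ft_force: [-0.1, -0.3, -2.6]
width: 15.7
finger_force: 29.9
```

```bash
python3 f.py 3
```

```text
Fy Fz Mx y finger z tiltY tau0
[ 1.10000e-02 -3.05500e+00  4.00000e-02  1.02762e+02  2.98590e+01
  2.81303e+02 -0.00000e+00  3.10000e-02]
[0.405 0.655 0.011 0.021 0.    0.012 0.    0.006] 16.35
```

>>> {"api": "jog_arm", "payload": {
  "moves": [
    {"dx":0,"dy":-0.06,"dz":0,"wx":0,"wy":0,"wz":0,"gripper":-1},
    {"dx":0,"dy":-0.06,"dz":0,"wx":0,"wy":0,"wz":0,"gripper":-1},
    {"dx":0,"dy":-0.06,"dz":0,"wx":0,"wy":0,"wz":0,"gripper":-1},
    {"dx":0,"dy":-0.02,"dz":0,"wx":0,"wy":0,"wz":0,"gripper":-1},
    {"dx":0,"dy":0,"dz":0,"wx":0,"wy":0,"wz":0,"gripper":-1},
    {"dx":0,"dy":0,"dz":0,"wx":0,"wy":0,"wz":0,"gripper":-1}
  ]
}}

```text
t: 16.85
tcp_pos: [546.6, 53.2, 281.3]
tcp_rot: [0.997, -0.082, -0.0, 0.0]
ft_force: [-1.2, -0.3, -3.8]
width: 15.7
finger_force: 29.9
```

```bash
python3 f.py 3
```

```text
Fy Fz Mx y finger z tiltY tau0
[ 5.50000e-02 -3.45400e+00  5.10000e-02  1.07775e+02  2.98590e+01
  2.81301e+02 -0.00000e+00  3.10000e-02]
[0.346 0.428 0.035 0.028 0.    0.011 0.    0.005] 17.0
```

>>> {"api": "jog_arm", "payload": {
  "moves": [
    {"dx":0,"dy":-0.06,"dz":0,"wx":0,"wy":0,"wz":0,"gripper":-1},
    {"dx":0,"dy":-0.06,"dz":0,"wx":0,"wy":0,"wz":0,"gripper":-1},
    {"dx":0,"dy":-0.06,"dz":0,"wx":0,"wy":0,"wz":0,"gripper":-1},
    {"dx":0,"dy":-0.02,"dz":0,"wx":0,"wy":0,"wz":0,"gripper":-1},
    {"dx":0,"dy":0,"dz":0,"wx":0,"wy":0,"wz":0,"gripper":-1},
    {"dx":0,"dy":0,"dz":0,"wx":0,"wy":0,"wz":0,"gripper":-1}
  ]
}}

```text
t: 17.5
tcp_pos: [547.4, 58.2, 281.3]
tcp_rot: [0.997, -0.082, -0.0, 0.0]
ft_force: [-0.6, -0.5, -2.7]
width: 15.7
finger_force: 29.9
```

```bash
python3 f.py 3
```

```text
Fy Fz Mx y finger z tiltY tau0
[-1.48000e-01 -3.35700e+00  1.90000e-02  1.12774e+02  2.98590e+01
  2.81288e+02 -0.00000e+00  3.10000e-02]
[0.467 0.442 0.008 0.019 0.    0.015 0.    0.005] 17.65
```

>>> {"api": "jog_arm", "payload": {
  "moves": [
    {"dx":0,"dy":-0.06,"dz":0,"wx":0,"wy":0,"wz":0,"gripper":-1},
    {"dx":0,"dy":-0.06,"dz":0,"wx":0,"wy":0,"wz":0,"gripper":-1},
    {"dx":0,"dy":-0.06,"dz":0,"wx":0,"wy":0,"wz":0,"gripper":-1},
    {"dx":0,"dy":-0.02,"dz":0,"wx":0,"wy":0,"wz":0,"gripper":-1},
    {"dx":0,"dy":0,"dz":0,"wx":0,"wy":0,"wz":0,"gripper":-1},
    {"dx":0,"dy":0,"dz":0,"wx":0,"wy":0,"wz":0,"gripper":-1}
  ]
}}

```text
t: 18.15
tcp_pos: [548.3, 63.1, 281.3]
tcp_rot: [0.997, -0.083, -0.0, 0.0]
ft_force: [0.2, 1.1, -2.7]
width: 16.2
finger_force: 29.9
```

```bash
python3 f.py 3
```

```text
Fy Fz Mx y finger z tiltY tau0
[ 5.08000e-01 -2.57400e+00  3.40000e-02  1.17768e+02  2.98590e+01
  2.81296e+02 -0.00000e+00  3.10000e-02]
[0.452 0.161 0.013 0.017 0.    0.002 0.    0.006] 18.3
```

>>> {"api": "jog_arm", "payload": {
  "moves": [
    {"dx":0,"dy":-0.06,"dz":0,"wx":0,"wy":0,"wz":0,"gripper":-1},
    {"dx":0,"dy":-0.06,"dz":0,"wx":0,"wy":0,"wz":0,"gripper":-1},
    {"dx":0,"dy":-0.06,"dz":0,"wx":0,"wy":0,"wz":0,"gripper":-1},
    {"dx":0,"dy":-0.02,"dz":0,"wx":0,"wy":0,"wz":0,"gripper":-1},
    {"dx":0,"dy":0,"dz":0,"wx":0,"wy":0,"wz":0,"gripper":-1},
    {"dx":0,"dy":0,"dz":0,"wx":0,"wy":0,"wz":0,"gripper":-1}
  ]
}}

```text
t: 18.8
tcp_pos: [549.1, 68.0, 281.3]
tcp_rot: [0.997, -0.082, -0.0, 0.0]
ft_force: [0.9, -0.7, -3.3]
width: 16.0
finger_force: 29.9
```

```bash
python3 f.py 3
```

```text
Fy Fz Mx y finger z tiltY tau0
[ 5.77000e-01 -3.05400e+00  1.70000e-02  1.22768e+02  2.98590e+01
  2.81297e+02 -0.00000e+00  3.10000e-02]
[0.459 0.467 0.017 0.021 0.    0.003 0.    0.006] 18.95
```

>>> {"api": "jog_arm", "payload": {
  "moves": [
    {"dx":0,"dy":-0.06,"dz":0,"wx":0,"wy":0,"wz":0,"gripper":-1},
    {"dx":0,"dy":-0.06,"dz":0,"wx":0,"wy":0,"wz":0,"gripper":-1},
    {"dx":0,"dy":-0.06,"dz":0,"wx":0,"wy":0,"wz":0,"gripper":-1},
    {"dx":0,"dy":-0.02,"dz":0,"wx":0,"wy":0,"wz":0,"gripper":-1},
    {"dx":0,"dy":0,"dz":0,"wx":0,"wy":0,"wz":0,"gripper":-1},
    {"dx":0,"dy":0,"dz":0,"wx":0,"wy":0,"wz":0,"gripper":-1}
  ]
}}

```text
t: 19.45
tcp_pos: [549.9, 72.9, 281.3]
tcp_rot: [0.997, -0.083, -0.0, 0.0]
ft_force: [-0.1, -0.6, -2.8]
width: 15.8
finger_force: 29.9
```

```bash
python3 f.py 3
```

```text
Fy Fz Mx y finger z tiltY tau0
[ 2.06000e-01 -3.29100e+00  2.10000e-02  1.27764e+02  2.98590e+01
  2.81302e+02 -0.00000e+00  3.10000e-02]
[0.413 0.228 0.001 0.015 0.    0.013 0.    0.006] 19.6
```

>>> {"api": "jog_arm", "payload": {
  "moves": [
    {"dx":0,"dy":-0.06,"dz":0,"wx":0,"wy":0,"wz":0,"gripper":-1},
    {"dx":0,"dy":-0.06,"dz":0,"wx":0,"wy":0,"wz":0,"gripper":-1},
    {"dx":0,"dy":-0.06,"dz":0,"wx":0,"wy":0,"wz":0,"gripper":-1},
    {"dx":0,"dy":-0.02,"dz":0,"wx":0,"wy":0,"wz":0,"gripper":-1},
    {"dx":0,"dy":0,"dz":0,"wx":0,"wy":0,"wz":0,"gripper":-1},
    {"dx":0,"dy":0,"dz":0,"wx":0,"wy":0,"wz":0,"gripper":-1}
  ]
}}

```text
t: 20.1
tcp_pos: [550.7, 77.9, 281.3]
tcp_rot: [0.997, -0.082, -0.0, 0.0]
ft_force: [-0.7, 0.6, -3.6]
width: 15.8
finger_force: 29.9
```

```bash
python3 f.py 3
```

```text
Fy Fz Mx y finger z tiltY tau0
[ 3.49000e-01 -2.90300e+00  5.80000e-02  1.32768e+02  2.98590e+01
  2.81289e+02 -0.00000e+00  3.10000e-02]
[0.097 0.348 0.012 0.023 0.    0.018 0.    0.006] 20.25
```

>>> {"api": "jog_arm", "payload": {
  "moves": [
    {"dx":0,"dy":-0.06,"dz":0,"wx":0,"wy":0,"wz":0,"gripper":-1},
    {"dx":0,"dy":-0.06,"dz":0,"wx":0,"wy":0,"wz":0,"gripper":-1},
    {"dx":0,"dy":-0.06,"dz":0,"wx":0,"wy":0,"wz":0,"gripper":-1},
    {"dx":0,"dy":-0.02,"dz":0,"wx":0,"wy":0,"wz":0,"gripper":-1},
    {"dx":0,"dy":0,"dz":0,"wx":0,"wy":0,"wz":0,"gripper":-1},
    {"dx":0,"dy":0,"dz":0,"wx":0,"wy":0,"wz":0,"gripper":-1}
  ]
}}

```text
t: 20.75
tcp_pos: [551.6, 82.8, 281.3]
tcp_rot: [0.997, -0.082, -0.0, 0.0]
ft_force: [-0.0, -0.5, -2.4]
width: 15.6
finger_force: 29.9
```

```bash
python3 f.py 3
```

```text
Fy Fz Mx y finger z tiltY tau0
[-4.33000e-01 -3.31200e+00  2.00000e-02  1.37776e+02  2.98590e+01
  2.81286e+02 -0.00000e+00  3.10000e-02]
[0.224 0.548 0.026 0.031 0.    0.013 0.    0.006] 20.9
```

>>> {"api": "jog_arm", "payload": {
  "moves": [
    {"dx":0,"dy":-0.04,"dz":0,"wx":0,"wy":0,"wz":0,"gripper":-1},
    {"dx":0,"dy":-0.04,"dz":0,"wx":0,"wy":0,"wz":0,"gripper":-1},
    {"dx":0,"dy":-0.02,"dz":0,"wx":0,"wy":0,"wz":0,"gripper":-1},
    {"dx":0,"dy":0,"dz":0,"wx":0,"wy":0,"wz":0,"gripper":-1},
    {"dx":0,"dy":0,"dz":0,"wx":0,"wy":0,"wz":0,"gripper":-1}
  ]
}}

```text
t: 21.32
tcp_pos: [552.0, 85.3, 281.3]
tcp_rot: [0.997, -0.083, -0.0, 0.0]
ft_force: [0.4, 0.8, -3.3]
width: 15.6
finger_force: 29.9
```

```bash
python3 f.py 10
```

```text
Fy Fz Mx y finger z tiltY tau0
[-3.50000e-02 -3.27400e+00  3.80000e-02  1.40265e+02  2.98590e+01
  2.81293e+02 -0.00000e+00  8.00000e-03]
[0.609 0.39  0.022 0.02  0.    0.012 0.    0.008] 21.8167
```

>>> {"api": "jog_arm", "payload": {
  "moves": [
    {"dx":0,"dy":-0.06,"dz":0,"wx":0,"wy":0,"wz":0,"gripper":-1},
    {"dx":0,"dy":-0.06,"dz":0,"wx":0,"wy":0,"wz":0,"gripper":-1},
    {"dx":0,"dy":-0.06,"dz":0,"wx":0,"wy":0,"wz":0,"gripper":-1},
    {"dx":0,"dy":-0.02,"dz":0,"wx":0,"wy":0,"wz":0,"gripper":-1},
    {"dx":0,"dy":0,"dz":0,"wx":0,"wy":0,"wz":0,"gripper":-1},
    {"dx":0,"dy":0,"dz":0,"wx":0,"wy":0,"wz":0,"gripper":-1}
  ]
}}

```text
t: 22.32
tcp_pos: [552.8, 90.2, 281.3]
tcp_rot: [0.997, -0.083, -0.0, 0.0]
ft_force: [-0.3, -0.1, -2.6]
width: 15.6
finger_force: 29.9
```

```bash
python3 f.py 3
```

```text
Fy Fz Mx y finger z tiltY tau0
[ 1.44000e-01 -3.19700e+00  2.10000e-02  1.45268e+02  2.98600e+01
  2.81300e+02 -0.00000e+00  4.90000e-02]
[0.119 0.445 0.009 0.027 0.    0.014 0.    0.007] 22.4667
```

>>> {"api": "jog_arm", "payload": {
  "moves": [
    {"dx":0,"dy":-0.04,"dz":0,"wx":0,"wy":0,"wz":0,"gripper":-1},
    {"dx":0,"dy":-0.04,"dz":0,"wx":0,"wy":0,"wz":0,"gripper":-1},
    {"dx":0,"dy":-0.04,"dz":0,"wx":0,"wy":0,"wz":0,"gripper":-1},
    {"dx":0,"dy":0,"dz":0,"wx":0,"wy":0,"wz":0,"gripper":-1},
    {"dx":0,"dy":0,"dz":0,"wx":0,"wy":0,"wz":0,"gripper":-1}
  ]
}}

```text
t: 22.88
tcp_pos: [553.3, 93.2, 281.3]
tcp_rot: [0.997, -0.083, 0.0, 0.0]
ft_force: [1.0, -0.7, -3.2]
width: 15.5
finger_force: 29.9
```

```bash
python3 f.py 4
```

```text
Fy Fz Mx y finger z tiltY tau0
[-2.46000e-01 -2.89200e+00 -7.00000e-03  1.48268e+02  2.98600e+01
  2.81297e+02 -0.00000e+00  1.16000e-01]
[0.265 0.463 0.021 0.025 0.    0.011 0.    0.007] 23.0833
```

The joint-1 torque is rising, so the head is now on the feeler. I'll take smaller steps.

>>> {"api": "jog_arm", "payload": {
  "moves": [
    {"dx":0,"dy":-0.04,"dz":0,"wx":0,"wy":0,"wz":0,"gripper":-1},
    {"dx":0,"dy":-0.04,"dz":0,"wx":0,"wy":0,"wz":0,"gripper":-1},
    {"dx":0,"dy":0,"dz":0,"wx":0,"wy":0,"wz":0,"gripper":-1},
    {"dx":0,"dy":0,"dz":0,"wx":0,"wy":0,"wz":0,"gripper":-1}
  ]
}}

```text
t: 23.42
tcp_pos: [553.7, 95.1, 281.3]
tcp_rot: [0.997, -0.083, 0.0, 0.0]
ft_force: [0.1, 0.2, -2.9]
width: 15.6
finger_force: 29.9
```

```bash
python3 f.py 4
```

```text
Fy Fz Mx y finger z tiltY tau0
[-1.31000e-01 -3.39600e+00 -2.30000e-02  1.50273e+02  2.98600e+01
  2.81298e+02 -0.00000e+00  1.67000e-01]
[0.185 0.332 0.021 0.014 0.    0.006 0.    0.006] 23.6167
```

>>> {"api": "jog_arm", "payload": {
  "moves": [
    {"dx":0,"dy":0,"dz":0.02,"wx":0,"wy":0,"wz":0,"gripper":-1},
    {"dx":0,"dy":0,"dz":0,"wx":0,"wy":0,"wz":0,"gripper":-1}
  ]
}}

```text
t: 23.78
tcp_pos: [553.7, 95.1, 281.0]
tcp_rot: [0.997, -0.083, 0.0, -0.0]
ft_force: [-0.1, 0.1, -2.2]
width: 15.5
finger_force: 29.9
```

```bash
python3 f.py 5
```

```text
Fy Fz Mx y finger z tiltY tau0
[-4.22000e-01 -1.22500e+00 -4.00000e-02  1.50295e+02  2.98620e+01
  2.80979e+02  0.00000e+00  7.90000e-02]
[0.33  0.241 0.04  0.008 0.    0.011 0.    0.004] 24.0333
```

The hanger now rests on the lips, with most of its weight taken and arm stiffness around 10 N/mm. I'll approach the stop in fine steps.

>>> {"api": "jog_arm", "payload": {
  "moves": [
    {"dx":0,"dy":-0.03,"dz":0,"wx":0,"wy":0,"wz":0,"gripper":-1},
    {"dx":0,"dy":-0.02,"dz":0,"wx":0,"wy":0,"wz":0,"gripper":-1},
    {"dx":0,"dy":0,"dz":0,"wx":0,"wy":0,"wz":0,"gripper":-1},
    {"dx":0,"dy":0,"dz":0,"wx":0,"wy":0,"wz":0,"gripper":-1}
  ]
}}

```text
t: 24.37
tcp_pos: [553.9, 96.1, 281.0]
tcp_rot: [0.997, -0.083, 0.0, 0.0]
ft_force: [-0.5, -1.6, 0.5]
width: 15.5
finger_force: 29.9
```

```bash
python3 f.py 4
```

```text
Fy Fz Mx y finger z tiltY tau0
[-2.09000e+00 -2.30000e-01 -4.13000e-01  1.51317e+02  2.98680e+01
  2.80971e+02 -0.00000e+00  9.84000e-01]
[0.183 0.643 0.046 0.012 0.    0.01  0.    0.047] 24.5667
```

>>> {"api": "jog_arm", "payload": {
  "moves": [
    {"dx":0,"dy":-0.02,"dz":0,"wx":0,"wy":0,"wz":0,"gripper":-1},
    {"dx":0,"dy":0,"dz":0,"wx":0,"wy":0,"wz":0,"gripper":-1},
    {"dx":0,"dy":0,"dz":0,"wx":0,"wy":0,"wz":0,"gripper":-1}
  ]
}}

```text
t: 24.82
tcp_pos: [554.0, 96.7, 281.0]
tcp_rot: [0.997, -0.083, 0.0, 0.0]
ft_force: [0.8, -2.9, 0.2]
width: 15.9
finger_force: 29.9
```

```bash
python3 f.py 3
```

```text
Fy Fz Mx y finger z tiltY tau0
[ -2.471   0.821  -0.476 151.93   29.87  280.971  -0.      1.256]
[0.494 0.453 0.037 0.012 0.    0.017 0.    0.02 ] 24.9667
```

>>> {"api": "jog_arm", "payload": {
  "moves": [
    {"dx":0,"dy":-0.02,"dz":0,"wx":0,"wy":0,"wz":0,"gripper":-1},
    {"dx":0,"dy":0,"dz":0,"wx":0,"wy":0,"wz":0,"gripper":-1},
    {"dx":0,"dy":0,"dz":0,"wx":0,"wy":0,"wz":0,"gripper":-1}
  ]
}}

```text
t: 25.22
tcp_pos: [554.1, 97.2, 280.9]
tcp_rot: [0.997, -0.083, 0.0, 0.0]
ft_force: [-0.8, -2.8, 1.0]
width: 15.7
finger_force: 29.9
```

```bash
python3 f.py 3
```

```text
Fy Fz Mx y finger z tiltY tau0
[ -2.874   1.736  -0.633 152.473  29.872 280.957  -0.      1.5  ]
[0.529 0.339 0.009 0.007 0.    0.009 0.    0.014] 25.3667
```

The resistance fits lip friction (μ≈0.5) with a growing normal load. I'll ease up a little and carry on.

>>> {"api": "jog_arm", "payload": {
  "moves": [
    {"dx":0,"dy":0,"dz":-0.012,"wx":0,"wy":0,"wz":0,"gripper":-1},
    {"dx":0,"dy":-0.02,"dz":0,"wx":0,"wy":0,"wz":0,"gripper":-1},
    {"dx":0,"dy":0,"dz":0,"wx":0,"wy":0,"wz":0,"gripper":-1},
    {"dx":0,"dy":0,"dz":0,"wx":0,"wy":0,"wz":0,"gripper":-1}
  ]
}}

```text
t: 25.7
tcp_pos: [554.1, 97.6, 281.0]
tcp_rot: [0.997, -0.083, -0.0, 0.0]
ft_force: [-0.3, -3.1, -0.3]
width: 15.9
finger_force: 29.9
```

```bash
python3 f.py 3
```

```text
Fy Fz Mx y finger z tiltY tau0
[-3.26400e+00 -2.25000e-01 -7.02000e-01  1.52861e+02  2.98720e+01
  2.80974e+02 -0.00000e+00  1.93100e+00]
[0.507 0.466 0.028 0.006 0.    0.002 0.    0.023] 25.85
```

>>> {"api": "jog_arm", "payload": {
  "moves": [
    {"dx":0,"dy":-0.02,"dz":0,"wx":0,"wy":0,"wz":0,"gripper":-1},
    {"dx":0,"dy":0,"dz":0,"wx":0,"wy":0,"wz":0,"gripper":-1},
    {"dx":0,"dy":0,"dz":0,"wx":0,"wy":0,"wz":0,"gripper":-1}
  ]
}}

```text
t: 26.1
tcp_pos: [554.1, 97.8, 281.0]
tcp_rot: [0.997, -0.083, -0.0, 0.001]
ft_force: [0.2, -5.6, -1.1]
width: 15.9
finger_force: 29.9
```

```bash
python3 f.py 3
```

```text
Fy Fz Mx y finger z tiltY tau0
[-5.05000e+00 -1.05800e+00 -1.11500e+00  1.53077e+02  2.98780e+01
  2.81033e+02 -1.00000e-03  2.83800e+00]
[0.408 0.331 0.018 0.011 0.    0.004 0.    0.006] 26.25
```

This is rigid contact, at about 3.5 N per mm commanded. I'll bring it up to about 10 N.

>>> {"api": "jog_arm", "payload": {
  "moves": [
    {"dx":0,"dy":-0.02,"dz":0,"wx":0,"wy":0,"wz":0,"gripper":-1},
    {"dx":0,"dy":-0.015,"dz":0,"wx":0,"wy":0,"wz":0,"gripper":-1},
    {"dx":0,"dy":0,"dz":0,"wx":0,"wy":0,"wz":0,"gripper":-1},
    {"dx":0,"dy":0,"dz":0,"wx":0,"wy":0,"wz":0,"gripper":-1}
  ]
}}

```text
t: 26.58
tcp_pos: [554.2, 98.1, 281.1]
tcp_rot: [0.997, -0.082, -0.0, 0.001]
ft_force: [-0.0, -6.8, -0.3]
width: 16.0
finger_force: 29.9
```

```bash
python3 f.py 3
```

```text
Fy Fz Mx y finger z tiltY tau0
[-6.42700e+00  2.49000e-01 -1.46500e+00  1.53310e+02  2.98870e+01
  2.81057e+02 -3.00000e-03  3.60300e+00]
[1.102 0.286 0.002 0.02  0.    0.023 0.    0.005] 26.7333
```

>>> {"api": "jog_arm", "payload": {
  "moves": [
    {"dx":0,"dy":-0.02,"dz":0,"wx":0,"wy":0,"wz":0,"gripper":-1},
    {"dx":0,"dy":-0.02,"dz":0,"wx":0,"wy":0,"wz":0,"gripper":-1},
    {"dx":0,"dy":-0.01,"dz":0,"wx":0,"wy":0,"wz":0,"gripper":-1},
    {"dx":0,"dy":0,"dz":0,"wx":0,"wy":0,"wz":0,"gripper":-1},
    {"dx":0,"dy":0,"dz":0,"wx":0,"wy":0,"wz":0,"gripper":-1}
  ]
}}

```text
t: 27.15
tcp_pos: [554.3, 98.4, 281.2]
tcp_rot: [0.997, -0.082, -0.0, 0.002]
ft_force: [-0.9, -8.4, 0.6]
width: 15.8
finger_force: 29.9
```

```bash
python3 f.py 3
```

```text
Fy Fz Mx y finger z tiltY tau0
[-9.14300e+00  2.23000e-01 -1.90300e+00  1.53657e+02  2.99200e+01
  2.81171e+02 -5.00000e-03  4.68400e+00]
[0.084 0.656 0.011 0.005 0.    0.004 0.    0.005] 27.3
```

>>> {"api": "jog_arm", "payload": {
  "moves": [
    {"dx":0,"dy":-0.02,"dz":0,"wx":0,"wy":0,"wz":0,"gripper":-1},
    {"dx":0,"dy":0,"dz":0,"wx":0,"wy":0,"wz":0,"gripper":-1},
    {"dx":0,"dy":0,"dz":0,"wx":0,"wy":0,"wz":0,"gripper":-1},
    {"dx":0,"dy":0,"dz":0,"wx":0,"wy":0,"wz":0,"gripper":-1},
    {"dx":0,"dy":0,"dz":0,"wx":0,"wy":0,"wz":0,"gripper":-1},
    {"dx":0,"dy":0,"dz":0,"wx":0,"wy":0,"wz":0,"gripper":-1},
    {"dx":0,"dy":0,"dz":0,"wx":0,"wy":0,"wz":0,"gripper":-1}
  ]
}}

```text
t: 27.88
tcp_pos: [554.4, 98.5, 281.2]
tcp_rot: [0.997, -0.082, -0.0, 0.003]
ft_force: [-0.1, -8.7, 0.8]
width: 15.8
finger_force: 29.9
```

>>> {"api": "jog_arm", "payload": {
  "moves": [
    {"dx":0,"dy":0.02,"dz":0,"wx":0,"wy":0,"wz":0,"gripper":-1},
    {"dx":0,"dy":0.02,"dz":0,"wx":0,"wy":0,"wz":0,"gripper":-1},
    {"dx":0,"dy":0,"dz":0,"wx":0,"wy":0,"wz":0,"gripper":-1},
    {"dx":0,"dy":0,"dz":0,"wx":0,"wy":0,"wz":0,"gripper":-1}
  ]
}}

```text
t: 28.22
tcp_pos: [554.3, 98.2, 281.1]
tcp_rot: [0.997, -0.082, -0.0, 0.002]
ft_force: [-1.1, -6.7, 0.7]
width: 15.9
finger_force: 29.9
```

```bash
python3 f.py 3
```

```text
Fy Fz Mx y finger z tiltY tau0
[-7.51200e+00  2.73000e-01 -1.68500e+00  1.53533e+02  2.99310e+01
  2.81137e+02 -4.00000e-03  4.22100e+00]
[0.246 0.148 0.021 0.009 0.    0.009 0.    0.006] 28.3667
```

>>> {"api": "jog_arm", "payload": {
  "moves": [
    {"dx":0,"dy":0.02,"dz":0,"wx":0,"wy":0,"wz":0,"gripper":-1},
    {"dx":0,"dy":0.02,"dz":0,"wx":0,"wy":0,"wz":0,"gripper":-1},
    {"dx":0,"dy":0.02,"dz":0,"wx":0,"wy":0,"wz":0,"gripper":-1},
    {"dx":0,"dy":0,"dz":0,"wx":0,"wy":0,"wz":0,"gripper":-1},
    {"dx":0,"dy":0,"dz":0,"wx":0,"wy":0,"wz":0,"gripper":-1}
  ]
}}

```text
t: 28.78
tcp_pos: [554.2, 97.9, 281.0]
tcp_rot: [0.997, -0.083, 0.0, 0.001]
ft_force: [-0.1, -5.1, 0.1]
width: 15.5
finger_force: 29.9
```

```bash
python3 f.py 2
```

```text
Fy Fz Mx y finger z tiltY tau0
[-5.07500e+00 -8.28000e-01 -1.16500e+00  1.53169e+02  2.99250e+01
  2.81064e+02 -1.00000e-03  2.99800e+00]
[0.103 0.34  0.021 0.007 0.    0.007 0.    0.007] 28.8833
```

Still about 5 N of preload. Now I release gently.

>>> {"api": "jog_arm", "payload": {
  "moves": [
    {"dx":0,"dy":0,"dz":0,"wx":0,"wy":0,"wz":0,"gripper":-0.58},
    {"dx":0,"dy":0,"dz":0,"wx":0,"wy":0,"wz":0,"gripper":-0.54},
    {"dx":0,"dy":0,"dz":0,"wx":0,"wy":0,"wz":0,"gripper":-0.5},
    {"dx":0,"dy":0,"dz":0,"wx":0,"wy":0,"wz":0,"gripper":-0.4},
    {"dx":0,"dy":0,"dz":0,"wx":0,"wy":0,"wz":0,"gripper":-0.2},
    {"dx":0,"dy":0,"dz":0,"wx":0,"wy":0,"wz":0,"gripper":0},
    {"dx":0,"dy":0,"dz":0,"wx":0,"wy":0,"wz":0,"gripper":0},
    {"dx":0,"dy":0,"dz":0,"wx":0,"wy":0,"wz":0,"gripper":0},
    {"dx":0,"dy":0,"dz":0,"wx":0,"wy":0,"wz":0,"gripper":0},
    {"dx":0,"dy":0,"dz":0,"wx":0,"wy":0,"wz":0,"gripper":0},
    {"dx":0,"dy":0,"dz":0,"wx":0,"wy":0,"wz":0,"gripper":0},
    {"dx":0,"dy":0,"dz":0,"wx":0,"wy":0,"wz":0,"gripper":0}
  ]
}}

```text
t: 29.88
tcp_pos: [554.2, 98.4, 281.1]
tcp_rot: [0.997, -0.083, -0.0, -0.0]
ft_force: [0.4, 0.2, 0.2]
width: 43.2
finger_force: 0.0
```

```bash
python3 f.py 2
```

```text
Fy Fz Mx y finger z tiltY tau0
[-1.20000e-02 -1.68000e-01  4.30000e-02  1.53658e+02  0.00000e+00
  2.81120e+02  0.00000e+00  6.00000e-03]
[0.12  0.389 0.016 0.    0.    0.014 0.    0.002] 29.9833
```

>>> {"api": "jog_arm", "payload": {
  "moves": [
    {"dx":0,"dy":0,"dz":-0.2,"wx":0,"wy":0,"wz":0,"gripper":0},
    {"dx":0,"dy":0,"dz":-0.4,"wx":0,"wy":0,"wz":0,"gripper":0},
    {"dx":0,"dy":0,"dz":-0.6,"wx":0,"wy":0,"wz":0,"gripper":0},
    {"dx":0,"dy":0,"dz":-0.6,"wx":0,"wy":0,"wz":0,"gripper":0},
    {"dx":0,"dy":0,"dz":-0.6,"wx":0,"wy":0,"wz":0,"gripper":0},
    {"dx":0,"dy":0,"dz":-0.6,"wx":0,"wy":0,"wz":0,"gripper":0},
    {"dx":0,"dy":0,"dz":-0.4,"wx":0,"wy":0,"wz":0,"gripper":0},
    {"dx":0,"dy":0,"dz":0,"wx":0,"wy":0,"wz":0,"gripper":0},
    {"dx":0,"dy":0,"dz":0,"wx":0,"wy":0,"wz":0,"gripper":0},
    {"dx":0,"dy":0,"dz":0,"wx":0,"wy":0,"wz":0,"gripper":0}
  ]
}}

```text
t: 30.82
tcp_pos: [553.6, 98.4, 365.5]
tcp_rot: [0.997, -0.083, -0.001, 0.0]
ft_force: [-0.5, 0.2, 0.2]
width: 43.7
finger_force: 0.0
```

Run:
```python
from h import *
from rig import *
d=get_image("side");cv2.imwrite("pics/s9.png",cv2.resize(d["img"][100:340,190:390,::-1],None,fx=2.5,fy=2.5,interpolation=2))
P=cloud(d);m=blue(d)&(P[...,2]>220);q=P[m];print(len(q),q.min(0),q.max(0),"s-35,t",rect(np.c_[q[:,:2]@D-35,q[:,:2]@N]))
b=d["img"].astype(int)
```

```text
Traceback (most recent call last):
ValueError: zero-size array to reduction operation minimum which has no identity
```

View pics/s9.png

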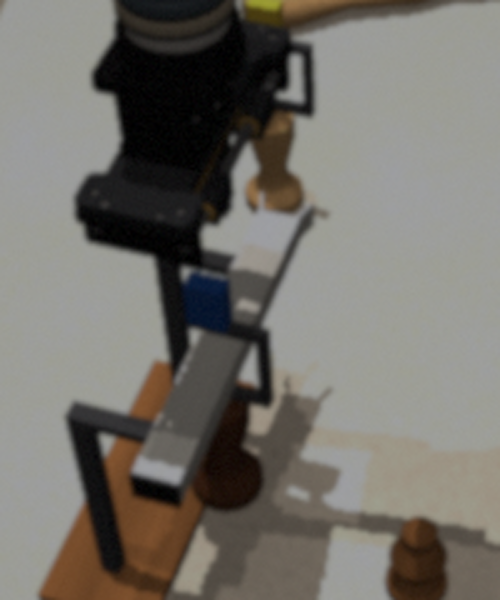

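The hanger hangs upright in the rail, with its tab at crop (208,302), clear of the gripper. One last number check of the tab position before signing off.

Run:
```python
from h import *
from rig import *
d=get_image("side");P=cloud(d);i=d["img"].astype(int);w=np.zeros(i.shape[:2],bool);w[205:235,260:285]=1
m=w&(i[...,2]>i[...,0]+25)&(P[...,2]>265)&(P[...,2]<310);q=P[m];y=q[:,:2]@D-35
print(len(q),np.percentile(y,[5,25,50,75,95]).round(1),(q[:,:2]@N).mean(),q[:,2].max())
z=q[:,2]
k=z<294
if k.sum()>20:print("face slope dy/dz",np.polyfit(z[k],y[k],1))
```

```text
314 [150.5 157.2 161.1 162.5 163.8] -528.1665975622748 303.5847735179974
face slope dy/dz [-1.72303395e-02  1.66125337e+02]
```

```bash
python3 -c "
from rig import *
print(sign_off())"
```

```text
the job is handed in; nothing more can be done
None
```

I handed the job in: the dark hanger hangs released and upright in the rail against the stop, pressed home at about 9–10 N first. I had no feeler reading; a final depth check put the tab within about 2 mm of where I let go, and the judge's result was not shown.

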